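Set up the planter-casting rig: moulds, cores, hold-down bar, latches

TASK

Get the casting rig ready for a pour: stand every grey mould in a tapered seat of the rig and lower a wooden core into each of them, letting moulds and cores down gently until they just rest upright in their tapers, without pressing them tight (a spare core stays on the bench). Then lay the hold-down bar into the notches of both posts, over the cores, fully down, and swing both latch levers shut over it. Leave the other things on the bench where they are.

Things in the scene. Friction and masses are not known exactly. Their poses are not given: they have to be found in the camera images.
- rig: Casting rig, fixed to the bench: plywood base 130 (x) x 400 (y) x 18 mm, three aluminium tapered seats in a row along its y axis, 85 mm apart, and a wooden post near each end (20 mm thick along y at y = +160 and -160 mm, x = -35 to +46 mm, top at z = 178.5 mm). Origin: centre of the base's underside, on the bench; z up, x away from the robot at yaw 0.
- seat_1 (a point): Seat 1 of the rig (at its +y end): point on its axis at the height where a mould's underside (its origin) comes to rest, 26 mm above the bench (2 mm either way). The seat is a ring of inner radius 19.8 mm at its foot (z = 18 mm) widening to 24 mm at its mouth (z = 46 mm), outer radius 29 mm, flange 33 mm.
- seat_2 (a point): Seat 2 of the rig (middle): point on its axis at the height where a mould's underside (its origin) comes to rest, 26 mm above the bench (2 mm either way). The seat is a ring of inner radius 19.8 mm at its foot (z = 18 mm) widening to 24 mm at its mouth (z = 46 mm), outer radius 29 mm, flange 33 mm.
- seat_3 (a point): Seat 3 of the rig (at its -y end): point on its axis at the height where a mould's underside (its origin) comes to rest, 26 mm above the bench (2 mm either way). The seat is a ring of inner radius 19.8 mm at its foot (z = 18 mm) widening to 24 mm at its mouth (z = 46 mm), outer radius 29 mm, flange 33 mm.
- mould_1: Grey tapered plastic mould (pot), 80 mm high, 0.16 kg: outer radius 21 mm at the bottom to 33 mm at the rim (lip 34 mm); open at the top, inner radius 20.7 mm at the cavity floor (25 mm up) to 29 mm at the rim, wall 4 mm. Origin: centre of the underside, z up. May be absent.
- mould_2: Grey tapered plastic mould (pot), 80 mm high, 0.16 kg: outer radius 21 mm at the bottom to 33 mm at the rim (lip 34 mm); open at the top, inner radius 20.7 mm at the cavity floor (25 mm up) to 29 mm at the rim, wall 4 mm. Origin: centre of the underside, z up. May be absent.
- mould_3: Grey tapered plastic mould (pot), 80 mm high, 0.16 kg: outer radius 21 mm at the bottom to 33 mm at the rim (lip 34 mm); open at the top, inner radius 20.7 mm at the cavity floor (25 mm up) to 29 mm at the rim, wall 4 mm. Origin: centre of the underside, z up. May be absent.
- core_1: Wooden core, 86 mm high, 0.13 kg: foot of radius 16 mm, tapered collar of radius 24.7 mm (18 mm up) to 29.5 mm (50 mm up), then a dark upright knob of radius 13 mm, 36 mm tall. Origin: centre of the underside, z up. Resting lightly in any mould, its origin is 33 mm (2 mm either way) above the mould's, its collar's top 3 mm above the rim, its knob's top some 4 mm below the bar's home.
- core_2: Wooden core, 86 mm high, 0.13 kg: foot of radius 16 mm, tapered collar of radius 24.7 mm (18 mm up) to 29.5 mm (50 mm up), then a dark upright knob of radius 13 mm, 36 mm tall. Origin: centre of the underside, z up. Resting lightly in any mould, its origin is 33 mm (2 mm either way) above the mould's, its collar's top 3 mm above the rim, its knob's top some 4 mm below the bar's home.
- core_3: Wooden core, 86 mm high, 0.13 kg: foot of radius 16 mm, tapered collar of radius 24.7 mm (18 mm up) to 29.5 mm (50 mm up), then a dark upright knob of radius 13 mm, 36 mm tall. Origin: centre of the underside, z up. Resting lightly in any mould, its origin is 33 mm (2 mm either way) above the mould's, its collar's top 3 mm above the rim, its knob's top some 4 mm below the bar's home.
- bar: Wooden hold-down bar 32 (x) x 380 (y) x 28 mm, 0.3 kg. Origin: centre of its underside, y along its length, z up (at the start it lies flat on the bench); either end may go to either post. On its sides at y = +140 and -140 mm it has dark stop blocks (10 mm long, 48 mm over both) that must come down just inside the posts, with 5 mm to spare at each.
- bar_home (a point): Where the bar's origin belongs: on the rig's z axis, 149 mm above the bench, the bar's y along the rig's y. Each post's notch is open at the top and along y, 37 mm wide in x, centred on x = 0, with its floor at this height, 29.5 mm deep; its top 10 mm flare to 49 mm.
- lever_left (a joint): Latch lever on the rig's +y post, turning about an upright pin. 0 = shut: its flat arm (16 mm wide, 8 mm thick) points along the rig's -x across the notch, 2 mm above a bar lying there. Grows clockwise seen from above to 1.57 = open: arm along the rig's +y; stops at 1.7. Stays where it is left; about 1 N at the knob moves it.
- lever_left_knob (a point): Middle of the red upright knob at the end of that lever, 62 mm from the pin: 16 mm across (cap 19 mm), from 23 mm below this point to 8.5 mm above it; about 208 mm above the bench.
- lever_left_hinge (a point): The pin of that lever at the top of the post: x = 33 mm, y = +160 mm, z = 178.5 mm in the rig's frame.
- lever_right (a joint): Latch lever on the rig's -y post, turning about an upright pin. 0 = shut: its flat arm (16 mm wide, 8 mm thick) points along the rig's -x across the notch, 2 mm above a bar lying there. Grows anticlockwise seen from above to 1.57 = open: arm along the rig's -y; stops at 1.7. Stays where it is left; about 1 N at the knob moves it.
- lever_right_knob (a point): Middle of the red upright knob at the end of that lever, 62 mm from the pin: 16 mm across (cap 19 mm), from 23 mm below this point to 8.5 mm above it; about 208 mm above the bench.
- lever_right_hinge (a point): The pin of that lever at the top of the post: x = 33 mm, y = -160 mm, z = 178.5 mm in the rig's frame.
- tape_measure: Tape measure standing on the bench, 58x77x62 mm; to be left alone. Origin: centre of its underside.
- offcut: Small wood block, 75x83x40 mm, lying on the bench; to be left alone. Origin: centre of its underside.

How it is judged:
By the outcome, as a careful person would: the job done as asked, in the order asked, and still so for the second after the job is handed in, with the robot touching nothing.
Of mould_1, mould_2, mould_3 only 2 to 3 are there at a start; the rules pass over those that are not, and their reading is None.
At some moment in a run one of mould_1, mould_2, mould_3, bar may be knocked a few centimetres aside while the robot is not near it.
It also fails if it takes over 210 s, if anything falls off the work surface, if the arm or the gripper's body presses on something with over 40 N, if the wrist force passes 120 N, or if a joint passes its speed limit or range.

ROBOT

A 7-joint arm with a two-finger parallel gripper is mounted at the origin on a cart in front of the work surface, level with it; the furniture and walls round the work are solid. World frame = base frame: x ahead of the robot, y to its left, z up, the work surface at z = 0. Lengths are in mm, angles in rad, forces in N, time in s.
With the tool pointing down it reaches from about 400 to 850 mm from the base axis. Payload 6.9 kg.
Tool frame: the origin (TCP) lies between the finger pads; the fingertips stand env.tip_reach ahead of it and the grasp point (between the pads) lies 3 mm ahead of it (env.tip_reach is the distance from the TCP to the fingertips, in mm); z points along the fingers, y is the line along which they close (so a half turn about z gives the same grasp; the last joint's range is limited). The gripper opens to 85 mm and grips with 20 to 120 N. Pads are 22 mm wide; open, the fingers measure 114 mm over their backs; the gripper's body (76 mm by 85 mm) begins 54 mm behind the grasp point. The pads swing forward as they close: fully open they stand 13 mm farther back than shut.
Start: joints at [1.454, 0.507, -0.238, 1.5, 0.126, 1.149, -0.155], TCP at [138.071, -609.548, 253.275] pointing down, gripper open.
Joint ranges: [-3.08, 3.08], [-0.24, 2.05], [-1.43, 1.35], [0, 2.5], [-1.52, 4.66], [0.17, 1.96], [-2.89, 2.89]. Speed limits (rad/s): [2.39, 2.39, 3.14, 3.14, 3.14, 3.14, 3.14].

INTERFACE

Orientations are given as a rotation vector (axis times angle).
In Python, from workcell import env gives the robot as it stands.
- The arm moves only by the shell command python3 -m creep 'ROWS' [OPENING]. ROWS is JSON, a list that holds one entry, the list of rows, each a list of 6 numbers: the shift along the tool's x, y, z each as a share of 25 mm, from -1 to 1, then the turn, a rotation vector about the tool's x, y, z each as a share of 6 degrees, from -1 to 1. In form: [[[dx, dy, dz, wx, wy, wz], ...]]. A call has 1 to 8 rows; each row shifts and turns the commanded pose from where the row before left it, along the tool's axes as they then stand; what a row does not reach is not made up. A row lasts 1/10 s, in which the tool goes at most 50 mm and 8.59 degrees, less where a joint would pass 70% of its speed; a pose out of reach is approached as far as the arm can. A call with a number of a shift or a turn outside -1 to 1 is refused whole. A call with a gripper value outside its range is refused whole. OPENING is the gripper command: -1 is shut, 1 is fully open, values between are in proportion, set as the call begins (- or left out, the last holds). The fingers move at their own pace and stop on an object; the grip force is fixed at half the most. Time passes only in rows, so rows that do not move let the fingers close. It gives the time, the measured TCP pose, the force, the opening and the grip force at its end, in the units of the state.
- env.observe(): the state, without advancing time (a new reading comes with each control period).
- env.capture(name): name is "scene" or "top" or "wrist"; returns a dict with "image" (420x560x3 uint8, red, green, blue), "range_z" (420x560 float32, mm along the optical axis (not along the pixel's ray), 0 where there is no reading), "K" (3x3 intrinsics, pixels), "extrinsics" (4x4, takes a point from world to camera coordinates). Camera axes: x right, y up, looking along -z (the intrinsics and any distortion apply to the point x, -y, -z); pixel columns grow to the right and rows downward; lengths in mm; the calibration is good to about 2 mm. The wrist camera is an equidistant fisheye: a pixel r from the principal point sees the ray r / f radians off the axis. A picture is of the moment at which its call begins.
- env.close_job(): hands the job in; it is judged then, once.
The state is a dict: "t": time; "joints": joint angles; "dq": joint speeds; "effort": joint torques, N m; "tool_pos": TCP position; "ee_rot": TCP orientation; "force": force on the tool from outside, world axes, zero at the start; "wrist_torque": the same for the moment, N m; "grip_width": opening from 0.0 (shut) to 1.0 (fully open); "gripper_force": force on a finger pad.
Only numpy, scipy, OpenCV 4.12 (cv2) and the standard library are available. Lean on these libraries where they do the work, as an engineer would, in place of code of your own. Each camera call takes 0.05 s, during which the arm holds its last target. There are 200 camera calls.

## Working session

There is one attempt and no reset: what is moved stays moved. The work goes in short steps, Python scripts to look and compute and a shell command to move; the robot and the scene stay as the last step left them, time stands still between calls to the robot, and variables do not carry over. Pictures are saved under pics/ and viewed, at most 19 in all, crops included, and the job is handed in when it is done.

```bash
ls; mkdir -p pics; cat > h.py <<'E'
import numpy as np, cv2
from scipy.spatial.transform import Rotation as R
from workcell import env
def cap(n,save=None):
    c=env.capture(n)
    if save: cv2.imwrite('pics/'+save,cv2.cvtColor(c['image'],cv2.COLOR_RGB2BGR))
    np.savez('last_%s.npz'%n,**c)
    return c
def cloud(c):
    "world points HxWx3 from range_z (pinhole cams)"
    h,w=c['range_z'].shape; K=c['K']; u,v=np.meshgrid(np.arange(w),np.arange(h)); z=c['range_z']
    x=(u-K[0,2])/K[0,0]*z; y=(v-K[1,2])/K[1,1]*z
    P=np.stack([x,-y,-z,np.ones_like(z)],-1)
    W=P@np.linalg.inv(c['extrinsics']).T
    W=W[...,:3]; W[z<=0]=np.nan
    return W
E
python3 - <<'E'
from h import *
s=env.observe(); print({k:np.round(v,3) for k,v in s.items()}); print(env.tip_reach)
for n in ['scene','top']:
    c=cap(n,n+'0.png'); print(n,c['K'].tolist(),np.round(np.linalg.inv(c['extrinsics']),3).tolist(),np.percentile(c['range_z'],[0,5,50,95]))
cap('wrist','wrist0.png')
E
```

```text
pics
{'t': np.float64(0.0), 'joints': array([ 1.453,  0.508, -0.238,  1.501,  0.126,  1.149, -0.155]), 'dq': array([ 0.002, -0.001, -0.003, -0.002,  0.   ,  0.001,  0.001]), 'effort': array([ 0.0000e+00, -6.2059e+01, -2.1860e+00, -2.4965e+01,  1.3000e-02,
        1.2000e-02, -0.0000e+00]), 'tool_pos': array([ 137.927, -609.11 ,  252.421]), 'ee_rot': array([-3.12 , -0.349,  0.   ]), 'force': array([-0.309, -0.194,  0.529]), 'wrist_torque': array([ 0.024,  0.01 , -0.027]), 'gripper_force': np.float64(0.0), 'grip_width': np.float64(1.001)}
22.0
scene [[499.29996807789865, 0.0, 282.82322280944385], [0.0, 499.29996807789865, 202.02470650205905], [0.0, 0.0, 1.0]] [[-0.832, 0.349, -0.431, 49.074], [-0.554, -0.55, 0.625, 579.638], [-0.019, 0.759, 0.651, 890.453], [0.0, 0.0, 0.0, 1.0]] [   0.          753.97298279 1171.85296631 2405.02160645]
top [[382.17880906944094, 0.0, 279.77887335867183], [0.0, 382.17880906944094, 211.32779953500588], [0.0, 0.0, 1.0]] [[-0.002, 0.996, -0.088, 470.069], [-1.0, -0.003, -0.002, -137.843], [-0.002, 0.088, 0.996, 1160.018], [0.0, 0.0, 0.0, 1.0]] [   0.          763.90056152 1155.07446289 2023.47106934]
```

View pics/top0.png

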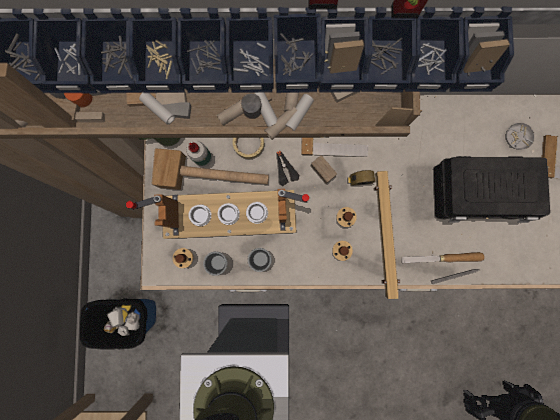

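View pics/scene0.png

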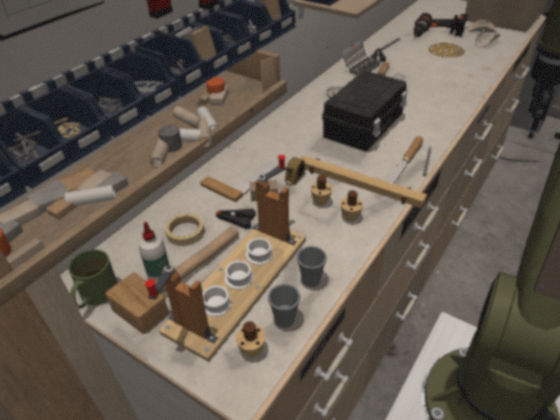

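```bash
cat > meas.py <<'E'
from h import *
c=dict(np.load('last_top.npz')); W=cloud(c); z=W[...,2]
hsv=cv2.cvtColor(c['image'],cv2.COLOR_RGB2HSV)
def ring(u,v,r,lo,hi):
    m=np.zeros(z.shape,np.uint8); cv2.circle(m,(u,v),r,1,-1)
    P=W[(m>0)&(z>lo)&(z<hi)]
    (x,y),rad=cv2.minEnclosingCircle(P[:,:2].astype(np.float32))
    return np.round([x,y,rad,np.median(P[:,2]),len(P)],1)
print('moulds',ring(217,263,20,74,90),ring(262,260,20,74,90))
print('knobs',[ring(*p,12,76,95) for p in [(182,259),(347,217),(342,251)]])
print('collar',[ring(*p,20,42,58) for p in [(182,259),(347,217),(342,251)]])
print('seats',[ring(*p,14,40,52) for p in [(200,215),(229,213),(257,211)]])
print('posts',[ (lambda P:(np.round(P.mean(0),1),np.round(P.min(0)),np.round(P.max(0)),len(P)))(W[(z>172)&(z<183)&(np.abs(np.arange(560)[None]-u)<16)&(np.abs(np.arange(420)[:,None]-210)<28)]) for u in (168,284)])
red=((hsv[...,0]<6)|(hsv[...,0]>174))&(hsv[...,1]>180)&(hsv[...,2]>90)&(z>190)&(z<235)
n,l,s,ce=cv2.connectedComponentsWithStats(red.astype(np.uint8))
for i in range(1,n):
    if s[i,4]>8: print('red',ce[i],s[i,4],np.round(np.nanmean(W[l==i],0),1))
m=(z>22)&(z<36)&(np.abs(np.arange(560)[None]-388)<18)&(np.arange(420)[:,None]>165)&(np.arange(420)[:,None]<300)
P=W[m];r=cv2.minAreaRect(P[:,:2].astype(np.float32));print('bar',r,P[:,2].mean())
m=(z>12)&(z<24)&(np.arange(560)[None]>150)&(np.arange(560)[None]<305)&(np.arange(420)[:,None]>180)&(np.arange(420)[:,None]<245)
P=W[m];r=cv2.minAreaRect(P[:,:2].astype(np.float32));print('base',r,P[:,2].mean())
E
python3 meas.py
python3 - <<'E'
from h import *
im=cv2.imread('pics/top0.png')
cv2.imwrite('pics/zoom.png',cv2.resize(im[85:300,125:405],None,fx=2.8,fy=2.8)[:600,:800])
E
```

```text
moulds [419.7  48.3  33.6  78.8 143. ] [429.7 -76.   33.5  78.5 142. ]
knobs [array([434.5, 146.9,  12.9,  85. ,  69. ]), array([ 551.9, -328.7,   12.7,   83.5,   67. ]), array([ 454.2, -314.8,   12.7,   84.1,   67. ])]
collar [array([434. , 148.1,  29.2,  49. , 239. ]), array([ 552.5, -328.2,   29.2,   48.4,  232. ]), array([ 454.3, -314.6,   29.1,   48.7,  240. ])]
seats [array([560.1, 104.9,  28.8,  44.7, 107. ]), array([564.1,  20.1,  28.8,  44.3, 107. ]), array([567.3, -65.1,  28.7,  44.2, 108. ])]
posts [(array([558.8, 177.6, 176.7]), array([522., 168., 172.]), array([603., 192., 182.]), 74), (array([ 574.8, -145.9,  178. ]), array([ 537., -180.,  172.]), array([ 616., -129.,  183.]), 85)]
red [304.97297297 197.16216216] 37 [ 588.5 -198.6  215.7]
red [129.17777778 204.15555556] 45 [572.3 239.  214.9]
bar ((503.07940673828125, -452.4952087402344), (378.4490966796875, 54.83558654785156), 4.9322381019592285) 26.299703742405583
base ((584.2266235351562, 25.590988159179688), (171.43539428710938, 409.5169677734375), 2.5045483112335205) 17.238341748519137
```

View pics/zoom.png

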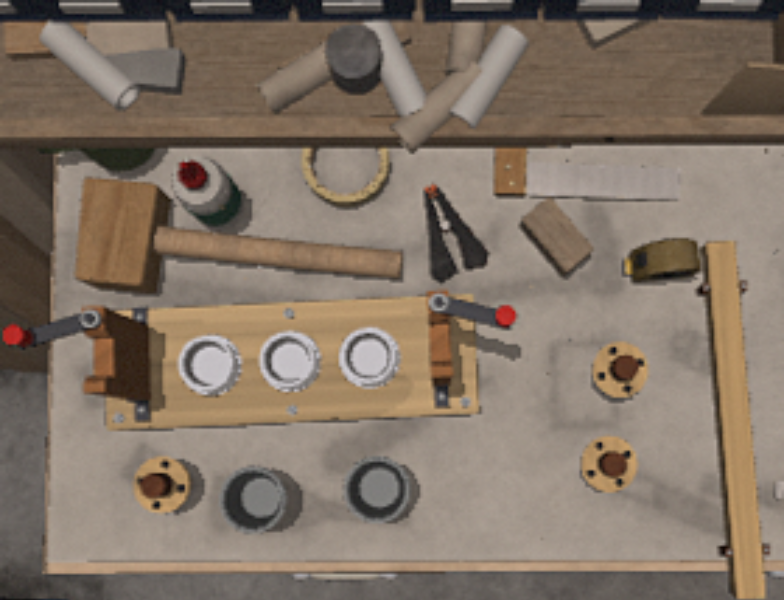

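View pics/wrist0.png

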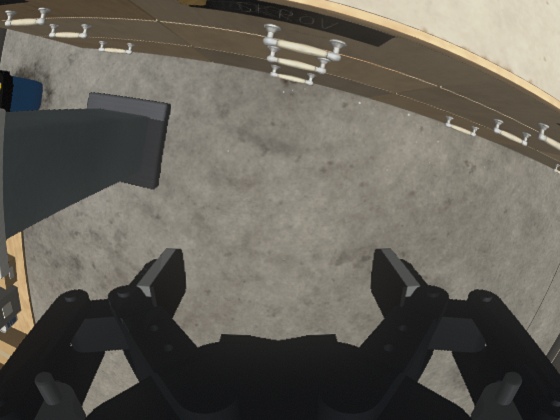

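```bash
cat >> h.py <<'E'
def plan(x,y,z,yaw,tilt=True):
    "yaw: world heading (deg) of tool x, tool z down. Prints turn units (do first) and then shift units in the final tool frame"
    s=env.observe(); R0=R.from_rotvec(s['ee_rot']); c,sn=np.cos(np.radians(yaw)),np.sin(np.radians(yaw))
    R1=R.from_matrix(np.array([[c,sn,0],[sn,-c,0],[0,0,-1.]]))
    w=np.degrees((R0.inv()*R1).as_rotvec())/6
    d=R1.inv().apply(np.array([x,y,z])-s['tool_pos'])/25
    print('at',np.round(s['tool_pos'],1),'turn',np.round(w,2),'shift',np.round(d,2),'t',round(s['t'],1))
E
python3 - <<'E'
from h import *
s=env.observe(); c=dict(np.load('last_wrist.npz')); R0=R.from_rotvec(s['ee_rot'])
E=np.linalg.inv(c['extrinsics']); print('cam in tool',R0.inv().apply(E[:3,3]-s['tool_pos']),(R0.inv().as_matrix()@E[:3,:3]).round(3).tolist(),c['K'].tolist())
plan(430,-76,250,92.4)
E
```

```text
cam in tool [  67.59212339    0.50850038 -120.99984232] [[0.001, 0.965, 0.261], [1.0, -0.001, -0.001], [-0.001, 0.261, -0.965]] [[325.19226210127806, 0.0, 277.90757133233717], [0.0, 325.19226210127806, 201.52785187727244], [0.0, 0.0, 1.0]]
at [ 138.  -609.2  252.6] turn [-1.000e-02 -1.000e-02 -1.327e+01] shift [20.82 12.56  0.11] t 0.1
```

```bash
T='python3 -m creep'
python3 -m creep '[[[0,0,0,0,0,-0.95],[0,0,0,0,0,-0.95],[0,0,0,0,0,-0.95],[0,0,0,0,0,-0.95],[0,0,0,0,0,-0.95],[0,0,0,0,0,-0.95],[0,0,0,0,0,-0.95]]]' 1
python3 -m creep '[[[0,0,0,0,0,-0.95],[0,0,0,0,0,-0.95],[0,0,0,0,0,-0.95],[0,0,0,0,0,-0.95],[0,0,0,0,0,-0.95],[0,0,0,0,0,-0.95],[0,0,0,0,0,-0.95]]]'
python3 -m creep '[[[0.87,0.52,0,0,0,0],[0.87,0.52,0,0,0,0],[0.87,0.52,0,0,0,0],[0.87,0.52,0,0,0,0],[0.87,0.52,0,0,0,0],[0.87,0.52,0,0,0,0],[0.87,0.52,0,0,0,0],[0.87,0.52,0,0,0,0]]]'
python3 -m creep '[[[0.87,0.52,0,0,0,0],[0.87,0.52,0,0,0,0],[0.87,0.52,0,0,0,0],[0.87,0.52,0,0,0,0],[0.87,0.52,0,0,0,0],[0.87,0.52,0,0,0,0],[0.87,0.52,0,0,0,0],[0.87,0.52,0,0,0,0]]]'
python3 -c "
from h import *
plan(429.7,-76,150,92.4)"
```

```text
t: 0.85
tool_pos: [137.9, -609.4, 252.9]
ee_rot: [-2.812, -1.399, -0.0]
force: [1.0, -0.5, 0.1]
grip_width: 1.002
gripper_force: 0.0
t: 1.55
tool_pos: [137.9, -609.4, 252.9]
ee_rot: [-2.166, -2.274, -0.001]
force: [1.0, 0.4, -0.2]
grip_width: 1.0
gripper_force: 0.0
t: 2.35
tool_pos: [234.4, -430.0, 253.1]
ee_rot: [-2.171, -2.27, -0.0]
force: [0.2, 0.7, 0.3]
grip_width: 1.001
gripper_force: 0.0
t: 3.15
tool_pos: [330.5, -251.6, 253.2]
ee_rot: [-2.171, -2.27, 0.0]
force: [-0.4, 0.6, -1.0]
grip_width: 1.005
gripper_force: 0.0
at [ 330.5 -251.6  253.2] turn [-0.    0.    0.03] shift [6.85 4.26 4.13] t 3.1
```

```bash
python3 -m creep '[[[0.86,0.53,0,0,0,0],[0.86,0.53,0,0,0,0],[0.86,0.53,0.3,0,0,0],[0.86,0.53,0.5,0,0,0],[0.86,0.53,0.7,0,0,0],[0.86,0.53,0.8,0,0,0],[0.86,0.53,0.8,0,0,0],[0.83,0.55,0.8,0,0,0]]]'
python3 -m creep '[[[0,0,0.2,0,0,0],[0,0,0,0,0,0]]]'
cat >> h.py <<'E'
def wcloud(c):
    h,w=c['range_z'].shape; K=c['K']; u,v=np.meshgrid(np.arange(w),np.arange(h)); z=c['range_z']
    a=(u-K[0,2])/K[0,0]; b=(v-K[1,2])/K[1,1]; th=np.hypot(a,b); k=np.tan(np.minimum(th,1.5))/np.maximum(th,1e-9)
    P=np.stack([a*k*z,-b*k*z,-z,np.ones_like(z)],-1); W=(P@np.linalg.inv(c['extrinsics']).T)[...,:3]; W[(z<=0)|(th>1.3)]=np.nan
    return W
def circ(P):
    "least-squares circle"
    A=np.c_[2*P[:,:2],np.ones(len(P))]; s=np.linalg.lstsq(A,(P[:,:2]**2).sum(1),rcond=None)[0]
    return s[0],s[1],np.sqrt(s[2]+s[0]**2+s[1]**2)
def near(W,x,y,r,lo,hi):
    return W[(np.hypot(W[...,0]-x,W[...,1]-y)<r)&(W[...,2]>lo)&(W[...,2]<hi)]
E
python3 - <<'E'
from h import *
c=cap('wrist','w1.png'); W=wcloud(c)
P=near(W,430,-76,55,74,86); print(len(P),np.median(P[:,2]),circ(P),cv2.minEnclosingCircle(P[:,:2].astype(np.float32)))
ct=cap('top'); Wt=cloud(ct)
for p in [(430,-76),(420,48)]:
    P=near(Wt,*p,60,72,86); print(len(P),p,circ(P), cv2.minEnclosingCircle(P[:,:2].astype(np.float32)))
plan(429.7,-76,68,92.4)
E
```

```text
t: 3.95
tool_pos: [429.3, -75.9, 155.0]
ee_rot: [-2.171, -2.27, 0.0]
force: [-0.0, -1.6, 0.6]
grip_width: 1.0
gripper_force: 0.0
t: 4.15
tool_pos: [428.4, -76.4, 150.0]
ee_rot: [-2.168, -2.271, 0.002]
force: [0.1, -0.1, -0.1]
grip_width: 1.001
gripper_force: 0.0
2997 80.67988423791627 (np.float64(432.50035663776174), np.float64(-77.44384478336451), np.float64(30.603732613548754)) ((432.8619689941406, -78.4101791381836), 34.16978073120117)
0 (430, -76) (np.float64(0.0), np.float64(0.0), np.float64(0.0)) ((0.0, 0.0), 0.0)
79 (420, 48) (np.float64(419.7705248665825), np.float64(48.14244954166952), np.float64(30.213288859664818)) ((418.9432678222656, 55.078067779541016), 32.13727569580078)
at [428.7 -77.5 151. ] turn [-0.    0.    0.02] shift [0.06 0.04 3.32] t 4.2
```

View pics/w1.png

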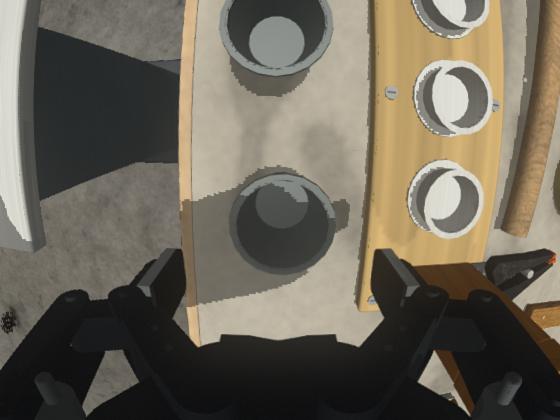

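```bash
python3 - <<'E'
from h import *
c=dict(np.load('last_wrist.npz')); W=wcloud(c)
for p in [(567,-65),(564,20),(560,105)]:
    P=near(W,*p,40,41,50); 
    if len(P)>9: print(p,len(P),np.median(P[:,2]),circ(P),cv2.minEnclosingCircle(P[:,:2].astype(np.float32)))
P=near(W,420,48,50,74,86); print(len(P),circ(P),cv2.minEnclosingCircle(P[:,:2].astype(np.float32)))
plan(432.6,-78,66,92.4)
E
python3 -m creep '[[[0,0.15,0.8,0,0,0],[0,0,0.8,0,0,0],[0,0,0.8,0,0,0],[0,0,0.6,0,0,0],[0,0,0.35,0,0,0],[0,0,0,0,0,0]]]'
python3 -m creep '[[[0,0,0,0,0,0],[0,0,0,0,0,0],[0,0,0,0,0,0],[0,0,0,0,0,0],[0,0,0,0,0,0],[0,0,0,0,0,0]]]' -1
```

```text
(567, -65) 1471 46.16519799926914 (np.float64(569.8044445338912), np.float64(-66.88311860685326), np.float64(25.948391406135983)) ((570.9078369140625, -67.27605438232422), 29.593034744262695)
(564, 20) 1527 46.16216617596501 (np.float64(566.1321220977039), np.float64(17.460895271011395), np.float64(25.976322060895974)) ((567.0306396484375, 17.645809173583984), 29.44912338256836)
(560, 105) 616 46.07043901546899 (np.float64(562.6353327912396), np.float64(100.99625695152781), np.float64(25.44110752460203)) ((564.6839599609375, 96.24088287353516), 28.602256774902344)
2086 (np.float64(422.9131923396315), np.float64(44.9277067760072), np.float64(30.32601994380448)) ((422.75531005859375, 45.388465881347656), 33.75730514526367)
at [428.7 -77.5 151. ] turn [-0.    0.    0.02] shift [-0.03  0.16  3.4 ] t 4.2
t: 4.85
tool_pos: [432.4, -77.4, 66.8]
ee_rot: [-2.172, -2.269, 0.001]
force: [-0.3, 0.2, -0.2]
grip_width: 0.998
gripper_force: 0.0
t: 5.45
tool_pos: [433.0, -77.0, 68.7]
ee_rot: [2.17, 2.268, -0.0]
force: [-3.7, -0.6, 14.5]
grip_width: 0.768
gripper_force: 62.5
```

```bash
python3 -m creep '[[[0,0,-0.4,0,0,0],[0,0,-0.8,0,0,0],[0,0,-0.8,0,0,0],[0,0,-0.8,0,0,0],[0,0,-0.5,0,0,0],[0,0,0,0,0,0]]]'
python3 - <<'E'
from h import *
c=cap('wrist'); W=wcloud(c); s=env.observe(); z0=s['tool_pos'][2]
P=near(W,433,-77,45,z0+5,z0+25); print(len(P),np.median(P[:,2]),circ(P),cv2.minEnclosingCircle(P[:,:2].astype(np.float32)))
plan(570.3,-66.6,z0,92.4); print(s['force'],s['grip_width'],s['gripper_force'])
E
```

```text
t: 6.05
tool_pos: [433.8, -76.7, 151.7]
ee_rot: [2.169, 2.268, 0.003]
force: [1.0, -0.3, -2.3]
grip_width: 0.767
gripper_force: 66.9
8109 163.7783173125315 (np.float64(434.98437016346554), np.float64(-75.68971576983154), np.float64(31.55270728404857)) ((431.5416564941406, -68.68644714355469), 43.36830139160156)
at [433.2 -76.9 150.6] turn [0.02 0.01 0.02] shift [0.18 5.5  0.  ] t 6.1
[ 0.288801   -0.47127617 -0.75926395] 0.7687177189162083 66.91695492714643
```

```bash
python3 -m creep '[[[0.02,0.69,0,0,0,0],[0.02,0.69,0,0,0,0],[0.02,0.69,0,0,0,0],[0.02,0.69,0,0,0,0],[0.02,0.69,0,0,0,0],[0.02,0.69,0,0,0,0],[0.02,0.68,0,0,0,0],[0.02,0.68,0,0,0,0]]]'
python3 -m creep '[[[0,0,0,0,0,0],[0,0,0,0,0,0]]]'
python3 - <<'E'
from h import *
c=cap('wrist','w2.png'); W=wcloud(c); s=env.observe(); z0=s['tool_pos'][2]
P=near(W,570,-67,33,z0+10,z0+16); h=(np.hypot(*(P[:,:2]-[570,-67]).T)>26); P=P[h]; print(len(P),np.median(P[:,2]),circ(P))
for p in [(564,20),(560,105)]:
    P=near(W,*p,40,41,50); print(circ(P),len(P))
plan(570.3,-66.6,98,92.4)
E
```

```text
t: 6.9
tool_pos: [570.0, -66.4, 148.5]
ee_rot: [-2.17, -2.27, 0.002]
force: [-0.2, 0.3, -1.1]
grip_width: 0.767
gripper_force: 66.9
t: 7.1
tool_pos: [569.1, -66.3, 148.5]
ee_rot: [-2.17, -2.27, 0.002]
force: [-0.3, -0.2, -0.4]
grip_width: 0.77
gripper_force: 67.0
4089 161.00096375822667 (np.float64(570.5397303585233), np.float64(-66.52162609862808), np.float64(30.514026324105284))
(np.float64(567.0976339227524), np.float64(17.349307279855566), np.float64(25.812652843639587)) 2161
(np.float64(563.826820836553), np.float64(94.69866825128861), np.float64(20.00487646785752)) 409
at [568.8 -66.4 148.8] turn [-0.02 -0.    0.03] shift [-0.01  0.06  2.03] t 7.2
```

View pics/w2.png

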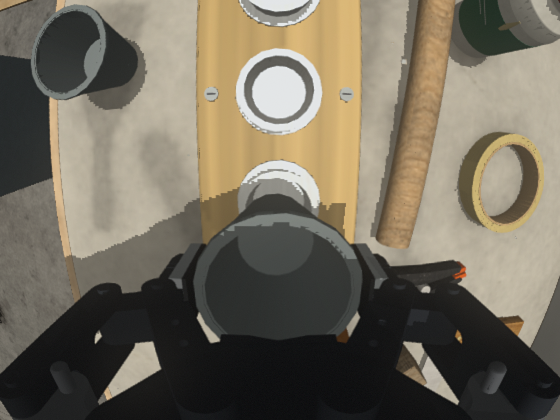

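```bash
python3 -m creep '[[[-0.03,0.04,0.6,0,0,0],[0,0,0.6,0,0,0],[0,0,0.4,0,0,0],[0,0,0.25,0,0,0],[0,0,0.15,0,0,0],[0,0,0,0,0,0]]]'
python3 -m creep '[[[0,0,0.04,0,0,0],[0,0,0,0,0,0]]]' | grep -E 'pos|force'
python3 -m creep '[[[0,0,0.04,0,0,0],[0,0,0,0,0,0]]]' | grep -E 'pos|force'
python3 -m creep '[[[0,0,0.04,0,0,0],[0,0,0,0,0,0]]]' | grep -E 'pos|force'
```

```text
t: 7.75
tool_pos: [570.7, -67.0, 99.1]
ee_rot: [-2.171, -2.27, 0.001]
force: [-0.5, 0.2, -0.9]
grip_width: 0.766
gripper_force: 67.0
tool_pos: [571.1, -67.1, 98.9]
force: [0.2, 0.3, -1.5]
gripper_force: 67.0
tool_pos: [571.0, -67.1, 97.7]
force: [-0.6, 0.3, -0.7]
gripper_force: 67.1
tool_pos: [570.9, -67.1, 96.5]
force: [0.1, 1.5, -1.5]
gripper_force: 67.1
```

```bash
python3 -m creep '[[[0,0,0.04,0,0,0],[0,0,0,0,0,0]]]' | grep -E 'pos|force:'
python3 -m creep '[[[0,0,0.03,0,0,0],[0,0,0,0,0,0]]]' | grep -E 'pos|force:'
python3 -m creep '[[[0,0,0.03,0,0,0],[0,0,0,0,0,0]]]' | grep -E 'pos|force:'
```

```text
tool_pos: [570.9, -67.0, 95.5]
force: [-1.5, 0.5, -0.4]
gripper_force: 67.2
tool_pos: [570.9, -66.9, 95.0]
force: [-2.8, 2.1, 3.4]
gripper_force: 67.4
tool_pos: [570.9, -66.9, 94.7]
force: [-4.0, 1.5, 7.6]
gripper_force: 67.8
```

```bash
python3 -m creep '[[[0,-0.02,-0.02,0,0,0],[0,0,0,0,0,0]]]' | grep -E 'pos|force:'
python3 -m creep '[[[0,0,0,0,0,0],[0,0,0,0,0,0],[0,0,0,0,0,0],[0,0,0,0,0,0]]]' 1
python3 -m creep '[[[0,0,-0.4,0,0,0],[0,0,-0.8,0,0,0],[0,0,-0.8,0,0,0],[0,0,-0.8,0,0,0],[0,0,-0.6,0,0,0]]]'
python3 -m creep '[[[0,-0.2,-0.4,0,0,0],[0.5,-0.6,-0.3,0,0,0],[0.5,-0.8,0,0,0,0],[0.5,-0.8,0,0,0,0],[0.6,-0.8,0,0,0,0],[0.6,-0.8,0,0,0,0],[0.6,-0.8,0,0,0,0],[0,0,0,0,0,0]]]'
python3 - <<'E'
from h import *
c=cap('wrist','w3.png'); W=wcloud(c)
P=near(W,570,-67,45,98,115); print('placed',len(P),np.percentile(P[:,2],[5,50,95]),circ(P))
P=near(W,423,46,50,74,86); print('A',len(P),circ(P))
P=near(W,566,17.5,40,41,50); print('seat2',len(P),circ(P))
ct=cap('top'); Wt=cloud(ct); P=near(Wt,568,-65,45,98,115); print('top placed',len(P),np.percentile(P[:,2],[5,50,95]),circ(P))
plan(423,46,160,92.4)
E
```

```text
tool_pos: [570.8, -66.9, 94.8]
force: [-1.6, 2.2, 2.9]
gripper_force: 67.4
t: 9.55
tool_pos: [570.5, -67.4, 94.4]
ee_rot: [2.171, 2.27, -0.0]
force: [-0.4, -0.1, -0.1]
grip_width: 0.997
gripper_force: 0.0
t: 10.05
tool_pos: [570.9, -67.0, 181.6]
ee_rot: [2.17, 2.27, 0.002]
force: [0.1, 0.1, -0.3]
grip_width: 0.998
gripper_force: 0.0
t: 10.85
tool_pos: [444.0, 11.5, 197.4]
ee_rot: [-2.167, -2.274, 0.003]
force: [-0.5, 0.1, -0.1]
grip_width: 0.999
gripper_force: 0.0
placed 364 [100.537802   106.44376942 107.82911285] (np.float64(572.6110244291258), np.float64(-60.020098630398934), np.float64(25.223647892176214))
A 2119 (np.float64(423.0079754042633), np.float64(46.541587736848214), np.float64(30.463052423004243))
seat2 1129 (np.float64(566.3777554154252), np.float64(17.990480391386882), np.float64(25.92142326377816))
top placed 145 [ 99.97076544 104.75208399 107.79998911] (np.float64(567.314668767728), np.float64(-65.28679381608754), np.float64(30.756233783446145))
at [446.7   9.8 197.5] turn [0.01 0.01 0.03] shift [ 1.49 -0.89  1.5 ] t 10.9
```

View pics/w3.png

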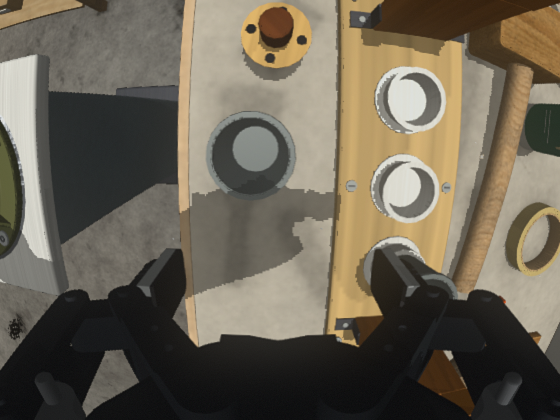

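```bash
python3 -m creep '[[[0.5,-0.3,0.3,0,0,0],[0.5,-0.3,0.6,0,0,0],[0.49,-0.29,0.6,0,0,0],[0,0,0.8,0,0,0],[0,0,0.8,0,0,0],[0,0,0.8,0,0,0],[0,0,0.8,0,0,0],[0,0,0.5,0,0,0]]]' | grep -E 'pos|force:'
python3 -m creep '[[[0,0,0,0,0,0]]]' | grep -E 'pos|force:'
python3 -c "
from h import *
plan(423,46.5,66,92.4)"
```

```text
tool_pos: [423.5, 45.6, 65.6]
force: [0.7, 0.4, 0.8]
gripper_force: 0.0
tool_pos: [423.0, 45.6, 65.7]
force: [-0.5, -0.8, 0.0]
gripper_force: 0.0
at [423.   45.6  65.7] turn [-0.02  0.    0.02] shift [ 0.03  0.   -0.01] t 11.8
```

```bash
python3 -m creep '[[[0,0,0,0,0,0],[0,0,0,0,0,0],[0,0,0,0,0,0],[0,0,0,0,0,0],[0,0,0,0,0,0],[0,0,0,0,0,0]]]' -1 | tail -3
python3 -m creep '[[[0,0,-0.4,0,0,0],[0,0,-0.8,0,0,0],[0,0,-0.8,0,0,0],[0,0,-0.8,0,0,0],[0,0,-0.7,0,0,0],[0,0,0,0,0,0]]]' | grep -E 'pos|force:'
python3 -m creep '[[[-0.17,0.71,0,0,0,0],[-0.17,0.71,0,0,0,0],[-0.17,0.71,0,0,0,0],[-0.17,0.71,0,0,0,0],[-0.17,0.71,0,0,0,0],[-0.17,0.71,0,0,0,0],[-0.17,0.71,0,0,0,0],[-0.17,0.71,0,0,0,0]]]'|grep pos
python3 -m creep '[[[0,0,0,0,0,0],[0,0,0,0,0,0]]]'
python3 - <<'E'
from h import *
c=cap('wrist'); W=wcloud(c); s=env.observe(); z0=s['tool_pos'][2]; q=s['tool_pos'][:2]
P=near(W,*q,33,z0+9,z0+17); P=P[np.hypot(*(P[:,:2]-q).T)>26]; print(len(P),np.median(P[:,2]),circ(P))
P=near(W,562.5,102,40,41,50); print('seat1',circ(P),len(P))
plan(567,17.5,98,92.4)
E
```

```text
force: [-2.8, 0.1, 7.7]
grip_width: 0.762
gripper_force: 64.0
tool_pos: [424.3, 46.3, 157.2]
force: [-0.1, 0.1, -1.8]
gripper_force: 66.7
tool_pos: [566.8, 18.1, 154.0]
t: 14.05
tool_pos: [565.6, 18.5, 154.0]
ee_rot: [-2.17, -2.269, 0.001]
force: [0.2, 0.8, -1.8]
grip_width: 0.759
gripper_force: 66.8
4003 166.90240534181555 (np.float64(566.5777530817655), np.float64(19.960162992788355), np.float64(30.104045712410485))
seat1 (np.float64(563.4437349671139), np.float64(102.28419117513658), np.float64(25.796248657786673)) 2057
at [565.3  18.7 154.1] turn [-0.02 -0.    0.03] shift [-0.05  0.07  2.24] t 14.1
```

```bash
python3 -m creep '[[[-0.09,0.03,0.6,0,0,0],[0,0,0.6,0,0,0],[0,0,0.5,0,0,0],[0,0,0.35,0,0,0],[0,0,0.2,0,0,0],[0,0,0,0,0,0]]]'| grep -E 'pos|force:'
python3 -m creep '[[[0,0,0.04,0,0,0],[0,0,0,0,0,0]]]' | grep -E 'pos|force:'
python3 -m creep '[[[0,0,0.03,0,0,0],[0,0,0,0,0,0]]]' | grep -E 'pos|force:'
```

```text
tool_pos: [567.1, 16.5, 97.7]
force: [-0.2, 0.3, -1.9]
gripper_force: 66.8
tool_pos: [567.3, 16.3, 97.6]
force: [-0.5, 0.0, -1.7]
gripper_force: 66.8
tool_pos: [567.3, 16.4, 96.8]
force: [-0.2, 1.3, -0.6]
gripper_force: 66.8
```

```bash
python3 -m creep '[[[0,0,0.04,0,0,0],[0,0,0,0,0,0]]]' | grep -E 'pos|force:'
python3 -m creep '[[[0,0,0.03,0,0,0],[0,0,0,0,0,0]]]' | grep -E 'pos|force:'
python3 -m creep '[[[0,0,0.02,0,0,0],[0,0,0,0,0,0]]]' | grep -E 'pos|force:'
```

```text
tool_pos: [567.2, 16.4, 95.6]
force: [-0.9, 0.5, 0.7]
gripper_force: 66.9
tool_pos: [567.3, 16.5, 94.9]
force: [-0.4, 2.0, -0.4]
gripper_force: 66.9
tool_pos: [567.3, 16.5, 94.5]
force: [-1.2, 1.3, 2.9]
gripper_force: 67.1
```

```bash
python3 -m creep '[[[0,0,0,0,0,0],[0,0,0,0,0,0],[0,0,0,0,0,0],[0,0,0,0,0,0]]]' 1 | grep -E 'pos|force:'
python3 -m creep '[[[0,0,-0.4,0,0,0],[0,0,-0.8,0,0,0],[0,0,-0.8,0,0,0],[0,0,-0.8,0,0,0],[0,0,-0.8,0,0,0],[0,0,-0.5,0,0,0]]]'|grep -E 'pos|force:'
python3 -m creep '[[[0.6,-0.6,0,0,0,0],[0.7,-0.7,0,0,0,0],[0.7,-0.7,0,0,0,0],[0.8,-0.7,0,0,0,0],[0.8,-0.7,0,0,0,0],[0.8,-0.7,0,0,0,0],[0.7,-0.6,0,0,0,0],[0.2,-0.2,0,0,0,0]]]'
python3 -m creep '[[[0,0,0,0,0,0],[0,0,0,0,0,0]]]'|grep -E 'pos|force:'
python3 - <<'E'
from h import *
c=cap('wrist','w4.png'); W=wcloud(c)
P=near(W,437,145,40,82,92); print('knob',len(P),np.median(P[:,2]),circ(P),P[:,:2].mean(0))
P=near(W,437,145,40,46,54); print('collar',len(P),np.median(P[:,2]),circ(P))
P=near(W,570,-67,38,102,110); print('m3',len(P),circ(P))
P=near(W,567,17.5,38,102,110); print('m2',len(P),np.median(P[:,2]),circ(P))
W=cloud(cap('top'))
for p in [(567.3,-65.3),(564.1,20.1)]:
    P=near(W,*p,40,98,112); print('top m',len(P),np.percentile(P[:,2],[5,50,95]),circ(P))
    P=near(W,*p,25,40,60); print(' floor',len(P),np.percentile(P[:,2],[5,50,95]) if len(P) else 0)
for p in [(434.5,146.9),(551.9,-328.7),(454.2,-314.8)]:
    P=near(W,*p,25,76,95); print('top knob',len(P),P.mean(0))
plan(437,145,150,92.4)
E
```

```text
tool_pos: [567.4, 16.1, 94.2]
force: [0.6, 0.1, 0.3]
gripper_force: 0.0
tool_pos: [567.7, 16.5, 199.0]
force: [0.3, 1.3, 0.0]
gripper_force: 0.0
t: 17.5
tool_pos: [437.4, 145.0, 197.3]
ee_rot: [-2.167, -2.274, -0.001]
force: [0.6, -0.1, -0.3]
grip_width: 1.0
gripper_force: 0.0
tool_pos: [439.7, 142.3, 196.9]
force: [-0.6, -0.6, -0.2]
gripper_force: 0.0
knob 881 86.39491626383915 (np.float64(437.0302265764941), np.float64(146.34274154332815), np.float64(8.87296142918865)) [437.02854185 146.57564574]
collar 2524 50.619785974177205 (np.float64(437.14204654189695), np.float64(144.6336032321671), np.float64(23.229297208074904))
m3 0 (np.float64(0.0), np.float64(0.0), np.float64(0.0))
m2 85 107.01941263411896 (np.float64(594.2848313862153), np.float64(5.652536507932382), np.float64(5.342716733542962))
top m 147 [ 99.68372238 104.37644932 107.76589083] (np.float64(567.373822479042), np.float64(-65.31469594283772), np.float64(30.76608221107066))
 floor 182 [46.44119764 50.22513193 56.27504492]
top m 146 [100.01093919 105.15634736 107.97945333] (np.float64(563.559706227787), np.float64(19.463853680070315), np.float64(30.825844084617525))
 floor 183 [47.09824633 50.17796052 55.88819334]
top knob 68 [434.38030268 146.50859777  84.53244389]
top knob 67 [ 551.41728677 -327.85826433   83.72871058]
top knob 68 [ 454.10063095 -314.27610753   83.80858777]
at [439.8 142.2 196.7] turn [-0.    0.    0.01] shift [ 0.12 -0.11  1.87] t 17.8
```

```bash
python3 -m creep '[[[0.17,-0.1,0.7,0,0,0],[0,0,0.8,0,0,0],[0,0,0.8,0,0,0],[0,0,0.8,0,0,0],[0,0,0.8,0,0,0],[0,0,0.6,0,0,0],[0,0,0.3,0,0,0],[0,0,0,0,0,0]]]'|grep -E 'pos|force:'
python3 -m creep '[[[0,0,0,0,0,0],[0,0,0,0,0,0],[0,0,0,0,0,0],[0,0,0,0,0,0],[0,0,0,0,0,0],[0,0,0,0,0,0],[0,0,0,0,0,0],[0,0,0,0,0,0]]]' -1
python3 -m creep '[[[0,0,-0.4,0,0,0],[0,0,-0.8,0,0,0],[0,0,-0.8,0,0,0],[0,0,-0.8,0,0,0],[0,0,-0.8,0,0,0],[0,0,-0.8,0,0,0],[0,0,-0.6,0,0,0],[0,0,0,0,0,0]]]'
python3 -c "
from h import *
plan(567,17.5,200,92.4)"
```

```text
tool_pos: [436.2, 146.8, 76.0]
force: [-0.8, 0.1, 0.1]
gripper_force: 0.0
t: 19.4
tool_pos: [436.5, 147.4, 77.4]
ee_rot: [2.171, 2.27, 0.001]
force: [-1.0, -0.9, 5.1]
grip_width: 0.288
gripper_force: 58.5
t: 20.2
tool_pos: [436.9, 147.8, 203.9]
ee_rot: [2.17, 2.269, 0.005]
force: [0.9, 0.6, -1.3]
grip_width: 0.284
gripper_force: 58.9
at [436.9 147.8 203.9] turn [ 0.03 -0.01  0.03] shift [-5.43  4.98  0.16] t 20.2
```

```bash
python3 -m creep '[[[-0.7,0.6,0,0,0,0],[-0.8,0.7,0,0,0,0],[-0.8,0.7,0,0,0,0],[-0.8,0.7,0,0,0,0],[-0.8,0.7,0,0,0,0],[-0.7,0.7,0,0,0,0],[-0.6,0.6,0,0,0,0],[-0.2,0.28,0,0,0,0]]]'|grep -E 'pos|force:'
python3 -m creep '[[[0,0,0,0,0,0],[0,0,0,0,0,0],[0,0,0,0,0,0]]]'|grep -E 'pos|force:'
python3 - <<'E'
from h import *
c=cap('wrist','w5.png'); W=wcloud(c); s=env.observe(); z0=s['tool_pos'][2]; q=s['tool_pos'][:2]
P=near(W,*q,32,z0-31,z0-24); print('collar',len(P),np.median(P[:,2]),circ(P),z0)
P=near(W,563.4,102.3,40,41,50); print('seat1',circ(P),len(P))
P=near(W,567,17.5,36,103,110); print('rim',circ(P),len(P))
plan(567.3,17.5,140,92.4)
E
```

```text
tool_pos: [567.4, 15.8, 200.6]
force: [-0.0, 0.9, -1.7]
gripper_force: 59.0
tool_pos: [565.8, 19.3, 201.8]
force: [0.1, -0.1, -1.3]
gripper_force: 59.0
collar 3766 175.05116906239545 (np.float64(566.965123872819), np.float64(24.436117919308344), np.float64(18.665431452657643)) 201.9627740323596
seat1 (np.float64(563.4415546849541), np.float64(102.26171676822946), np.float64(25.82771663130424)) 1372
rim (np.float64(567.165840743102), np.float64(18.339666910354026), np.float64(30.912839200085408)) 1099
at [565.9  19.1 202. ] turn [-0.   -0.    0.05] shift [-0.07  0.05  2.48] t 21.4
```

View pics/w5.png

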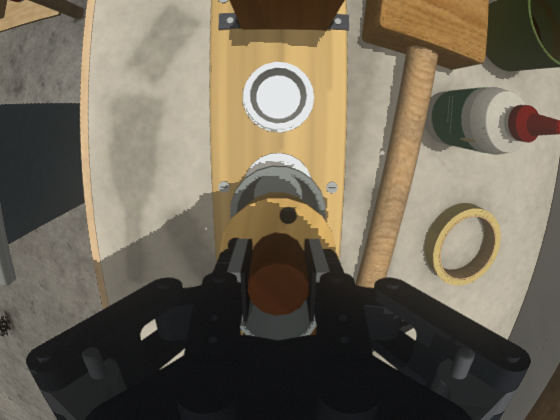

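```bash
python3 -m creep '[[[-0.03,0.05,0.5,0,0,0],[0,0,0.6,0,0,0],[0,0,0.5,0,0,0],[0,0,0.4,0,0,0],[0,0,0.3,0,0,0],[0,0,0.14,0,0,0],[0,0,0,0,0,0]]]'|grep -E 'pos|force:'
python3 -m creep '[[[0,0,0.04,0,0,0],[0,0,0,0,0,0]]]' | grep -E 'pos|force:'
python3 -m creep '[[[0,0,0.03,0,0,0],[0,0,0,0,0,0]]]' | grep -E 'pos|force:'
python3 -m creep '[[[0,0,0.03,0,0,0],[0,0,0,0,0,0]]]' | grep -E 'pos|force:'
```

```text
tool_pos: [567.3, 17.8, 140.3]
force: [-1.8, 2.8, -2.4]
gripper_force: 58.9
tool_pos: [567.7, 17.6, 140.1]
force: [-3.6, 2.2, -0.7]
gripper_force: 59.1
tool_pos: [567.9, 17.6, 139.5]
force: [-4.2, 2.8, 3.1]
gripper_force: 59.3
tool_pos: [568.0, 17.7, 138.8]
force: [-4.1, 3.2, 3.0]
gripper_force: 59.5
```

```bash
python3 -m creep '[[[0.03,-0.03,0,0,0,0],[0,0,0,0,0,0]]]' | grep -E 'pos|force:'
python3 -m creep '[[[0,0,0.03,0,0,0],[0,0,0,0,0,0]]]' | grep -E 'pos|force:'
python3 -m creep '[[[0,0,0.02,0,0,0],[0,0,0,0,0,0]]]' | grep -E 'pos|force:'
```

```text
tool_pos: [567.7, 17.9, 138.7]
force: [-2.1, 1.8, 4.1]
gripper_force: 59.5
tool_pos: [567.7, 18.0, 138.2]
force: [-2.9, 0.3, 6.5]
gripper_force: 60.1
tool_pos: [567.8, 18.1, 138.0]
force: [-4.3, 1.1, 10.2]
gripper_force: 60.4
```

```bash
python3 -m creep '[[[0,-0.02,-0.03,0,0,0],[0,0,0,0,0,0]]]' | grep -E 'pos|force:'
python3 -m creep '[[[0,0,0,0,0,0],[0,0,0,0,0,0],[0,0,0,0,0,0],[0,0,0,0,0,0]]]' 1 | grep -E 'pos|force:'
python3 -m creep '[[[0,0,-0.3,0,0,0],[0,0,-0.8,0,0,0],[0,0,-0.8,0,0,0],[0,0,-0.8,0,0,0],[0,0,-0.8,0,0,0],[0,0,-0.8,0,0,0],[0,0,-0.5,0,0,0]]]'|grep -E 'pos|force:'
python3 -m creep '[[[-0.4,-0.15,0,0,0,0],[-0.85,-0.33,0,0,0,0],[-0.85,-0.33,0,0,0,0],[-0.85,-0.33,0,0,0,0],[-0.85,-0.33,0,0,0,0],[-0.85,-0.33,0,0,0,0],[-0.85,-0.33,0,0,0,0],[-0.85,-0.33,0,0,0,0]]]'|grep -E 'pos|force:'
python3 -m creep '[[[-0.85,-0.33,0,0,0,0],[-0.85,-0.33,0,0,0,0],[-0.85,-0.33,0.3,0,0,0],[-0.85,-0.33,0.5,0,0,0],[-0.85,-0.33,0.6,0,0,0],[-0.85,-0.33,0.6,0,0,0],[-0.85,-0.33,0.3,0,0,0],[-0.3,0,0,0,0,0]]]'|grep -E 'pos|force:'
python3 -m creep '[[[0,0,0,0,0,0],[0,0,0,0,0,0],[0,0,0,0,0,0]]]'|grep -E 'pos|force:'
python3 - <<'E'
from h import *
c=cap('wrist','w6.png'); W=wcloud(c)
P=near(W,457,-316,30,82,92); print('knob',len(P),np.median(P[:,2]),circ(P),P[:,:2].mean(0))
P=near(W,457,-316,34,46,54); print('collar',len(P),circ(P))
Wt=cloud(cap('top')); P=near(Wt,563.8,19.8,18,130,155); print('core placed',len(P),P.mean(0))
P=near(Wt,563.8,19.8,40,98,115); print('rim/collar',len(P),circ(P),np.percentile(P[:,2],[5,50,95]))
plan(457,-316.5,77,92.4)
E
```

```text
tool_pos: [567.5, 18.0, 138.2]
force: [-0.5, 1.9, 4.1]
gripper_force: 59.3
tool_pos: [566.7, 17.7, 137.6]
force: [0.6, 0.6, -0.7]
gripper_force: 0.0
tool_pos: [567.0, 18.3, 259.8]
force: [0.9, -0.3, 0.6]
gripper_force: 0.0
tool_pos: [511.0, -145.1, 256.7]
force: [1.0, -0.1, 0.7]
gripper_force: 0.0
tool_pos: [458.5, -304.9, 197.9]
force: [-0.1, -0.4, 0.2]
gripper_force: 0.0
tool_pos: [462.4, -300.6, 200.8]
force: [1.0, 0.2, -0.2]
gripper_force: 0.0
knob 810 86.3433233340809 (np.float64(456.92162445237005), np.float64(-316.24119213959034), np.float64(8.94390415561435)) [ 456.94245454 -315.98090456]
collar 2246 (np.float64(457.0356766059955), np.float64(-318.1030608430153), np.float64(23.24210786633075))
core placed 77 [565.64323543  17.43221585 144.73036895]
rim/collar 369 (np.float64(566.0936483131112), np.float64(18.632448786514942), np.float64(25.779220364158093)) [103.2405818  109.08761292 112.30066389]
at [ 462.2 -301.   200.8] turn [0.01 0.   0.04] shift [-0.61 -0.23  4.95] t 26.6
```

```bash
cat >> h.py <<'E'
def tiltchk(W,x,y,n=''):
    P=near(W,x,y,16,135,155); z=np.median(P[:,2]); P=P[abs(P[:,2]-z)<3]; k=cv2.minEnclosingCircle(P[:,:2].astype(np.float32)); 
    Q=near(W,x,y,27,104,116); Q=Q[np.hypot(*(Q[:,:2]-[x,y]).T)>15]
    for _ in range(4):
        A=np.c_[Q[:,:2]-[x,y],np.ones(len(Q))]; s=np.linalg.lstsq(A,Q[:,2],rcond=None)[0]; r=Q[:,2]-A@s; Q=Q[abs(r)<max(1,1.5*r.std())]
    A=np.c_[P[:,:2]-[x,y],np.ones(len(P))]; s2=np.linalg.lstsq(A,P[:,2],rcond=None)[0]
    print(n,'knobtop',np.round(k[0],1),round(k[1],1),round(z,1),'slope deg',np.degrees(s2[:2]).round(1),'collar z',round(s[2],1),'slope',np.degrees(s[:2]).round(1),len(Q))
E
python3 - <<'E'
from h import *
W=cloud(dict(np.load('last_top.npz'))); tiltchk(W,565,18.5)
# reference: flat bench slope near core on the bench collar
P=near(W,552,-328,27,40,56);P=P[np.hypot(*(P[:,:2]-[552,-328]).T)>15];A=np.c_[P[:,:2]-[552,-328],np.ones(len(P))]
s=np.linalg.lstsq(A,P[:,2],rcond=None)[0];print('ref bench core slope',np.degrees(s[:2]).round(1),s[2])
E
python3 -m creep '[[[-0.6,-0.23,0.7,0,0,0],[0,0,0.8,0,0,0],[0,0,0.8,0,0,0],[0,0,0.8,0,0,0],[0,0,0.8,0,0,0],[0,0,0.6,0,0,0],[0,0,0.4,0,0,0],[0,0,0,0,0,0]]]'|grep -E 'pos|force:'
python3 -c "
from h import *
plan(457,-316.5,77,92.4)"
```

```text
knobtop [566.   18.4] 12.1 145.3 slope deg [0.8 1.2] collar z 110.3 slope [-2.   1.1] 103
ref bench core slope [0.1 0. ] 48.37223827653438
tool_pos: [456.3, -316.6, 76.9]
force: [-1.1, -0.3, -0.6]
gripper_force: 0.0
at [ 456.3 -316.6   76.9] turn [-0.01 -0.01  0.04] shift [ 0.    0.03 -0.  ] t 27.4
```

```bash
python3 -m creep '[[[0,0.02,0,0,0,0],[0,0,0,0,0,0],[0,0,0,0,0,0],[0,0,0,0,0,0],[0,0,0,0,0,0],[0,0,0,0,0,0],[0,0,0,0,0,0],[0,0,0,0,0,0]]]' -1|grep -E 'pos|force:'
python3 -m creep '[[[0,0,-0.4,0,0,0],[0,0,-0.8,0,0,0],[0,0,-0.8,0,0,0],[0,0,-0.8,0,0,0],[0,0,-0.8,0,0,0],[0,0,-0.8,0,0,0],[0,0,-0.8,0,0,0],[0,0,0,0,0,0]]]'|grep -E 'pos|force:|rot'
python3 -c "
from h import *
plan(457,-66,210,92.4)"
```

```text
tool_pos: [457.2, -317.5, 78.4]
force: [-1.7, -0.2, 5.8]
gripper_force: 58.8
tool_pos: [458.3, -317.4, 210.6]
ee_rot: [2.168, 2.268, 0.002]
force: [0.3, 0.1, -1.5]
gripper_force: 58.9
at [ 458.3 -317.4  210.6] turn [0.04 0.02 0.03] shift [10.05  0.37  0.02] t 28.9
```

```bash
python3 -m creep '[[[0.5,0.03,0,0,0,0],[0.9,0.03,0,0,0,0],[0.9,0.03,0,0,0,0],[0.9,0.03,0,0,0,0],[0.9,0.03,0,0,0,0],[0.9,0.03,0,0,0,0],[0.9,0.03,0,0,0,0],[0.9,0.03,0,0,0,0]]]'|grep -E 'pos|force:'
python3 -m creep '[[[0.9,0.03,0,0,0,0],[0.9,0.03,0,0,0,0],[0.8,0.3,0,0,0,0],[0.4,0.6,0,0,0,0],[0.25,0.8,0,0,0,0],[0,0.8,0,0,0,0],[0,0.8,0,0,0,0],[0,0.7,0,0,0,0]]]'|grep -E 'pos|force:'
python3 -m creep '[[[0,0.5,0,0,0,0],[0,0,0,0,0,0],[0,0,0,0,0,0],[0,0,0,0,0,0]]]'|grep -E 'pos|force:'
python3 - <<'E'
from h import *
c=cap('wrist','w7.png'); W=wcloud(c); s=env.observe(); z0=s['tool_pos'][2]; q=s['tool_pos'][:2]
P=near(W,*q,32,z0-31,z0-24); print('collar',len(P),np.median(P[:,2]),circ(P),z0)
P=near(W,570.5,-66.6,36,103,110); print('rim3',circ(P),len(P))
P=near(W,563.4,102.3,40,41,50); print('seat1',circ(P),len(P))
tiltchk(W,568,17.5,'core2')
plan(570.3,-66.2,142,92.4)
E
```

```text
tool_pos: [454.3, -145.1, 206.7]
force: [-0.3, -0.0, -2.0]
gripper_force: 58.9
tool_pos: [553.0, -60.2, 206.5]
force: [0.6, 0.3, -1.4]
gripper_force: 58.9
tool_pos: [564.5, -60.6, 207.3]
force: [0.1, -0.4, -0.5]
gripper_force: 59.0
collar 4037 179.64591995552703 (np.float64(565.4100685981746), np.float64(-54.89980476672645), np.float64(19.480285035228903)) 207.58313276426318
rim3 (np.float64(570.7013983117932), np.float64(-66.30866933033622), np.float64(30.834290373948036)) 871
seat1 (np.float64(563.3535201475362), np.float64(101.28635341550375), np.float64(25.671848345204033)) 674
core2 knobtop [569.5  16.5] 12.9 147.3 slope deg [-0.8  0.6] collar z 111.6 slope [-0.7  0.1] 2806
at [564.7 -60.8 207.6] turn [-0.01  0.    0.03] shift [-0.23  0.21  2.62] t 31.0
```

View pics/w7.png

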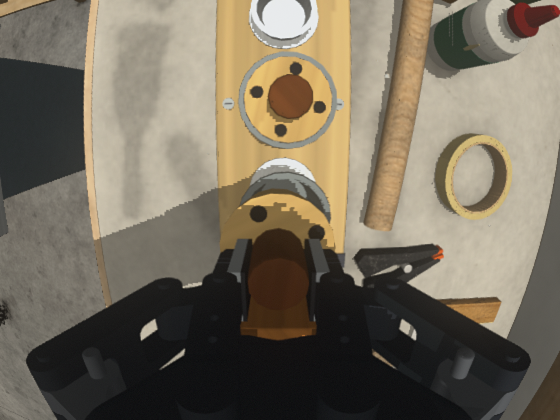

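```bash
python3 -m creep '[[[-0.23,0.2,0.2,0,0,0],[0,0,0.5,0,0,0],[0,0,0.6,0,0,0],[0,0,0.5,0,0,0],[0,0,0.4,0,0,0],[0,0,0.3,0,0,0],[0,0,0,0,0,0],[0,0,0,0,0,0]]]'|grep -E 'pos|force:'
python3 -c "
from h import *
plan(570,-66.2,140,92.4)"
```

```text
tool_pos: [570.9, -66.4, 145.3]
force: [-2.3, -0.9, -1.3]
gripper_force: 59.0
at [570.9 -66.4 145.3] turn [-0.    0.    0.03] shift [ 0.01 -0.03  0.21] t 31.8
```

```bash
python3 -m creep '[[[0,-0.05,0.04,0,0,0],[0,0,0,0,0,0],[0,0,0,0,0,0]]]'|grep -E 'pos|force:'
python3 -m creep '[[[0,0,0.06,0,0,0],[0,0,0,0,0,0],[0,0,0,0,0,0]]]'|grep -E 'pos|force:'
python3 -m creep '[[[0,0,0.04,0,0,0],[0,0,0,0,0,0],[0,0,0,0,0,0]]]'|grep -E 'pos|force:'
```

```text
tool_pos: [569.9, -66.4, 144.7]
force: [-0.1, 0.7, -1.3]
gripper_force: 59.0
tool_pos: [569.8, -66.5, 142.8]
force: [0.2, -0.6, -1.6]
gripper_force: 59.0
tool_pos: [569.8, -66.6, 141.8]
force: [-0.2, -0.5, -0.5]
gripper_force: 59.0
```

```bash
python3 -m creep '[[[0,0,0.04,0,0,0],[0,0,0,0,0,0],[0,0,0,0,0,0]]]'|grep -E 'pos|force:'
python3 -m creep '[[[0,0,0.04,0,0,0],[0,0,0,0,0,0],[0,0,0,0,0,0]]]'|grep -E 'pos|force:'
python3 -m creep '[[[0,0,0.04,0,0,0],[0,0,0,0,0,0],[0,0,0,0,0,0]]]'|grep -E 'pos|force:'
```

```text
tool_pos: [569.8, -66.6, 140.8]
force: [0.4, -1.5, -1.1]
gripper_force: 59.0
tool_pos: [569.8, -66.6, 139.8]
force: [0.1, -2.4, -1.1]
gripper_force: 59.0
tool_pos: [569.8, -66.6, 138.8]
force: [0.1, -2.6, -0.3]
gripper_force: 59.0
```

```bash
python3 -m creep '[[[-0.03,0,0.02,0,0,0],[0,0,0,0,0,0],[0,0,0,0,0,0]]]'|grep -E 'pos|force:'
python3 -m creep '[[[0,0,0.03,0,0,0],[0,0,0,0,0,0],[0,0,0,0,0,0]]]'|grep -E 'pos|force:'
python3 -m creep '[[[0,0,0.03,0,0,0],[0,0,0,0,0,0],[0,0,0,0,0,0]]]'|grep -E 'pos|force:'
```

```text
tool_pos: [569.8, -66.9, 138.3]
force: [0.6, -1.2, 1.6]
gripper_force: 59.1
tool_pos: [569.9, -67.0, 137.8]
force: [0.5, -1.1, 4.1]
gripper_force: 59.4
tool_pos: [570.1, -67.1, 137.3]
force: [0.3, -1.0, 7.3]
gripper_force: 59.8
```

```bash
python3 -m creep '[[[0,0,-0.03,0,0,0],[0,0,0,0,0,0]]]' | grep -E 'pos|force:'
python3 -m creep '[[[0,0,0,0,0,0],[0,0,0,0,0,0],[0,0,0,0,0,0],[0,0,0,0,0,0]]]' 1 | grep -E 'pos|force:'
python3 -m creep '[[[0,0,-0.3,0,0,0],[0,0,-0.8,0,0,0],[0,0,-0.8,0,0,0],[0,0,-0.6,0,0,0],[-0.6,0,-0.2,0,0,0],[-0.8,0,0,0,0,0],[-0.8,0,0,0,0,0],[0,0,0,0,0,0]]]'|grep -E 'pos|force:'
python3 - <<'E'
from h import *
W=wcloud(cap('wrist','w8.png')); tiltchk(W,570,-66.6,'w3'); tiltchk(W,568,17.5,'w2')
for p in [(570,-66.6),(567,18)]:
    P=near(W,*p,38,103,108.5); P=P[np.hypot(*(P[:,:2]-p).T)>30]; 
    A=np.c_[P[:,:2]-p,np.ones(len(P))]; s=np.linalg.lstsq(A,P[:,2],rcond=None)[0]; print('rim',len(P),circ(P),np.degrees(s[:2]).round(1),s[2])
W=cloud(cap('top'));tiltchk(W,567.5,-65.5,'t3'); tiltchk(W,565,18.5,'t2')
plan(567,18,137,92.4)
E
```

```text
tool_pos: [570.0, -67.1, 137.4]
force: [2.0, -0.3, 0.2]
gripper_force: 59.3
tool_pos: [569.5, -67.1, 137.4]
force: [1.1, 0.5, -0.1]
gripper_force: 0.0
tool_pos: [572.0, -125.7, 205.2]
force: [0.1, 0.6, -0.1]
gripper_force: 0.0
w3 knobtop [571.4 -66.6] 12.9 145.5 slope deg [-0.6 -0.3] collar z 109.8 slope [-0.6 -0.2] 2856
w2 knobtop [570.    7.5] 9.7 143.9 slope deg [-0.2 -2.3] collar z 111.6 slope [-0.6  0.3] 1473
rim 1362 (np.float64(570.7161671655233), np.float64(-66.76161505792015), np.float64(31.758563132143088)) [-0.3 -0.5] 106.7044008408755
rim 917 (np.float64(568.668469743963), np.float64(16.450504813808948), np.float64(31.781688861283037)) [-1.6  1.1] 107.10249648885711
t3 knobtop [0. 0.] 0.0 nan slope deg [0. 0.] collar z 123.3 slope [  4.3 -36.4] 9
t2 knobtop [565.5  18.3] 12.8 145.1 slope deg [0.7 1.7] collar z 110.0 slope [-1.1  0. ] 102
at [ 572.1 -122.   205.4] turn [ 0.   -0.    0.02] shift [5.6  0.03 2.73] t 36.0
  return _methods._mean(a, axis=axis, dtype=dtype,
  ret = ret.dtype.type(ret / rcount)
```

```bash
python3 -m creep '[[[0.7,0,0,0,0,0],[0.9,0,0,0,0,0],[0.9,0,0,0,0,0],[0.9,0,0,0,0,0],[0.9,0,0,0,0,0],[0.8,0,0,0,0,0],[0.4,0,0,0,0,0],[0,0,0,0,0,0]]]'|grep -E 'pos|force:'
python3 -m creep '[[[0,0,0,0,0,0],[0,0,0,0,0,0]]]'|grep -E 'pos|force:'
python3 -c "
from h import *
plan(569,17,139,92.4)"
```

```text
tool_pos: [565.6, 18.7, 205.5]
force: [0.1, -0.5, 1.0]
gripper_force: 0.0
tool_pos: [566.1, 14.1, 204.9]
force: [-0.2, 0.7, -0.6]
gripper_force: 0.0
at [566.1  14.1 204.9] turn [-0.    0.01  0.01] shift [0.11 0.12 2.64] t 37.0
```

```bash
python3 -m creep '[[[0.11,0.12,0.4,0,0,0],[0,0,0.7,0,0,0],[0,0,0.7,0,0,0],[0,0,0.5,0,0,0],[0,0,0.34,0,0,0],[0,0,0,0,0,0],[0,0,0,0,0,0]]]'|grep -E 'pos|force:'
python3 -m creep '[[[0,0,0,0,0,0],[0,0,0,0,0,0],[0,0,0,0,0,0],[0,0,0,0,0,0],[0,0,0,0,0,0],[0,0,0,0,0,0],[0,0,0,0,0,0]]]' -1|grep -E 'pos|force:'
```

```text
tool_pos: [569.2, 18.2, 139.2]
force: [-0.7, 0.8, 0.4]
gripper_force: 0.0
tool_pos: [568.6, 18.2, 139.2]
force: [-2.5, -0.5, 4.1]
gripper_force: 58.6
```

```bash
python3 -m creep '[[[0.03,-0.03,0,0,0,0],[0,0,0,0,0,0]]]'|grep -E 'pos|force:'
python3 -m creep '[[[0.03,-0.03,0,0,0,0],[0,0,0,0,0,0]]]'|grep -E 'pos|force:'
python3 -m creep '[[[0.0,-0.02,0.02,0,0,0],[0,0,0,0,0,0]]]'|grep -E 'pos|force:'
```

```text
tool_pos: [568.3, 18.6, 139.2]
force: [-0.9, -1.0, 2.8]
gripper_force: 58.6
tool_pos: [567.7, 19.4, 139.0]
force: [0.0, -1.7, 1.6]
gripper_force: 58.7
tool_pos: [567.1, 19.4, 138.5]
force: [1.3, -1.9, 2.3]
gripper_force: 58.6
```

```bash
python3 -m creep '[[[-0.02,0,0.03,0,0,0],[0,0,0,0,0,0],[0,0,0,0,0,0]]]'|grep -E 'pos|force:'
cat > rim.py <<'E'
from h import *
W=wcloud(cap('wrist','w9.png')); p=np.array([567,17.5])
P=near(W,*p,38,103,108.5); P=P[np.hypot(*(P[:,:2]-p).T)>30]
A=np.c_[P[:,:2]-p,np.ones(len(P))]; s=np.linalg.lstsq(A,P[:,2],rcond=None)[0]; print('rim',len(P),circ(P),np.degrees(s[:2]).round(1),s[2])
Q=near(W,*p,29,107.8,114); Q=Q[np.hypot(*(Q[:,:2]-p).T)>15]; A=np.c_[Q[:,:2]-p,np.ones(len(Q))]; s=np.linalg.lstsq(A,Q[:,2],rcond=None)[0]; print('collar',len(Q),circ(Q),np.degrees(s[:2]).round(1),s[2])
P=near(W,563.4,102.3,40,41,50); print('seat1',circ(P),len(P))
E
python3 rim.py
```

```text
tool_pos: [567.2, 19.2, 138.2]
force: [-0.4, -1.7, 4.4]
gripper_force: 59.1
rim 1579 (np.float64(567.7997293740402), np.float64(18.032557687863118), np.float64(31.780608098899926)) [-1.  -0.7] 107.08650870847295
collar 3193 (np.float64(567.1150946676015), np.float64(21.863143146762923), np.float64(20.509951888984425)) [-1.   0.2] 109.81861779803118
seat1 (np.float64(563.4749332065477), np.float64(102.30941398748814), np.float64(25.801089456547995)) 2352
```

```bash
python3 -m creep '[[[-0.02,-0.02,-0.02,0,0,0],[0,0,0,0,0,0]]]' | grep -E 'pos|force:'
python3 -m creep '[[[0,0,0,0,0,0],[0,0,0,0,0,0],[0,0,0,0,0,0],[0,0,0,0,0,0]]]' 1 | grep -E 'pos|force:'
python3 -m creep '[[[0,0,-0.3,0,0,0],[0,0,-0.8,0,0,0],[0,0,-0.8,0,0,0],[0,0,-0.8,0,0,0],[0,0,-0.8,0,0,0],[-0.6,0,-0.8,0,0,0],[-0.8,0,-0.3,0,0,0],[0,0,0,0,0,0]]]'|grep -E 'pos|force:'
python3 rim.py; python3 - <<'E'
from h import *
W=wcloud(dict(np.load('last_wrist.npz'))); tiltchk(W,570,-66.6,'w3'); tiltchk(W,568,17.5,'w2')
W=cloud(cap('top'));tiltchk(W,565,18.5,'t2')
m=(W[...,2]>20)&(W[...,2]<36)&(abs(W[...,0]-500)<230)&(abs(W[...,1]+452)<60); P=W[m]
print('bar',cv2.minAreaRect(P[:,:2].astype(np.float32)),len(P))
for lo in (330,420,510,600):
    Q=P[(P[:,0]>lo)&(P[:,0]<lo+60)]; print(lo,Q.mean(0).round(1),np.percentile(Q[:,1],[2,98]).round(1))
print(P[:,0].min(),P[:,0].max())
E
```

```text
tool_pos: [566.9, 18.9, 138.3]
force: [2.2, -0.0, -0.1]
gripper_force: 58.9
tool_pos: [566.1, 18.5, 138.1]
force: [0.4, -0.3, -0.9]
gripper_force: 0.0
tool_pos: [568.7, -19.4, 254.8]
force: [0.3, 0.7, -1.1]
gripper_force: 0.0
rim 931 (np.float64(567.5693775687494), np.float64(17.41668718813162), np.float64(31.800521944076568)) [-0.7 -0.1] 106.98045017456948
collar 2561 (np.float64(567.4632588910763), np.float64(17.064135268436075), np.float64(23.314144025621026)) [-0.8  0.2] 110.01488408543764
seat1 (np.float64(563.4217291034452), np.float64(102.08107900791197), np.float64(25.924635978239337)) 953
w3 knobtop [571.5 -66. ] 12.7 145.4 slope deg [-0.5 -2.1] collar z 110.0 slope [-0.7 -0.5] 1221
w2 knobtop [568.4  17.3] 13.0 145.7 slope deg [-1.  -0.4] collar z 110.0 slope [-1.1  0.2] 1770
t2 knobtop [0. 0.] 0.0 nan slope deg [0. 0.] collar z 0.0 slope [0. 0.] 0
bar ((502.9814453125, -452.4031066894531), (379.17156982421875, 71.79067993164062), 8.34493637084961) 1463
330 [ 359.8 -460.8   26. ] [-480.6 -440.1]
420 [ 450.4 -455.6   26.1] [-471.7 -440.3]
510 [ 538.8 -450.2   26. ] [-466. -435.]
600 [ 631.1 -444.    26. ] [-465.  -413.9]
314.7522722642392 691.675642209906
  return _methods._mean(a, axis=axis, dtype=dtype,
  ret = ret.dtype.type(ret / rcount)
  ret = _var(a, axis=axis, dtype=dtype, out=out, ddof=ddof,
  arrmean = um.true_divide(arrmean, div, out=arrmean,
  ret = ret.dtype.type(ret / rcount)
```

View pics/w9.png

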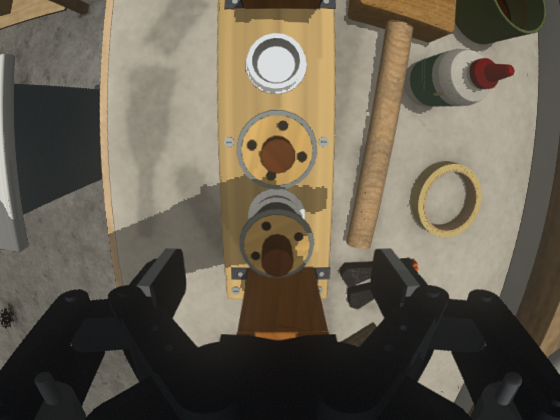

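```bash
python3 - <<'E'
from h import *
s=env.observe(); print(s['joints'].round(2)); plan(592,-200.3,212,92.4)
W=cloud(dict(np.load('last_top.npz')))
for u,v in [(250,132),(100,132),(380,132),(250,120),(405,132),(412,110)]: print(u,v,W[v,u].round())
E
```

```text
[ 0.47  0.49 -0.75  1.65  0.36  1.15 -0.33]
at [567.8 -16.5 253.5] turn [ 0.   -0.    0.02] shift [-7.39  0.66  1.66] t 40.9
250 132 [743. -64. 256.]
100 132 [743. 297. 259.]
380 132 [ 741. -379.  256.]
250 120 [777. -63. 243.]
405 132 [ 741. -439.  257.]
412 110 [ 773. -435.  321.]
```

```bash
python3 -m creep '[[[-0.8,0.07,0,0,0,0],[-0.95,0.08,0,0,0,0],[-0.95,0.08,0,0,0,0],[-0.95,0.08,0,0,0,0],[-0.95,0.08,0,0,0,0],[-0.95,0.08,0,0,0,0],[-0.95,0.08,0,0,0,0],[-0.7,0.08,0,0,0,0]]]'|grep -E 'pos|force:'
python3 -m creep '[[[0,0,0,0,0,0],[0,0,0,0,0,0],[0,0,0,0,0,0]]]'|grep -E 'pos|force:'
python3 - <<'E'
from h import *
c=cap('wrist','w10.png'); W=wcloud(c); hsv=cv2.cvtColor(c['image'],cv2.COLOR_RGB2HSV)
m=((hsv[...,0]<6)|(hsv[...,0]>174))&(hsv[...,1]>150)&(hsv[...,2]>60)&(np.hypot(W[...,0]-592,W[...,1]+200)<60)
P=W[m]; print(len(P),np.percentile(P,[5,50,95],axis=0).round(1) if len(P) else 0)
plan(592,-200.3,212,92.4)
E
```

```text
tool_pos: [591.7, -196.1, 252.6]
force: [0.4, 0.5, -1.1]
gripper_force: 0.0
tool_pos: [591.9, -193.5, 253.4]
force: [0.1, 0.4, 0.1]
gripper_force: 0.0
1133 [[ 584.4 -206.7  194.2]
 [ 591.1 -197.1  217.3]
 [ 597.9 -192.7  218.3]]
at [ 591.8 -193.6  253.5] turn [ 0.   -0.01  0.05] shift [-0.27 -0.01  1.66] t 42.0
```

View pics/w10.png

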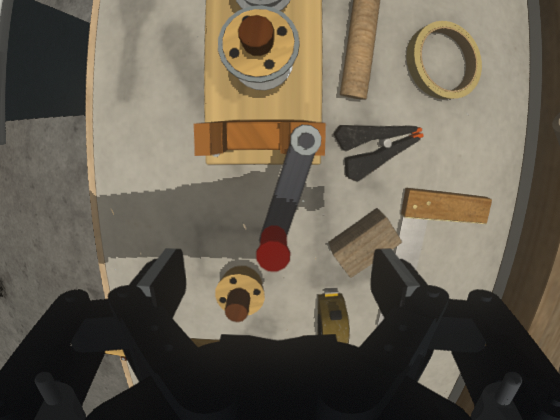

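```bash
python3 -m creep '[[[-0.27,0,0.3,0,0,0],[0,0,0.6,0,0,0],[0,0,0.5,0,0,0],[0,0,0.26,0,0,0],[0,0,0,0,0,0]]]'|grep -E 'pos|force:'
python3 -m creep '[[[0,0,0,0,0,0],[0,0,0,0,0,0],[0,0,0,0,0,0],[0,0,0,0,0,0],[0,0,0,0,0,0],[0,0,0,0,0,0],[0,0,0,0,0,0],[0,0,0,0,0,0]]]' -1
python3 -m creep '[[[-0.04,0.2,0,0,0,0],[-0.03,0.2,0,0,0,0],[-0.02,0.2,0,0,0,0],[0,0.18,0,0,0,0],[0,0,0,0,0,0]]]'|grep -E 'pos|force:'
```

```text
tool_pos: [591.5, -202.2, 210.5]
force: [0.0, -0.6, -0.3]
gripper_force: 0.0
t: 43.3
tool_pos: [592.0, -202.5, 212.1]
ee_rot: [2.171, 2.27, -0.0]
force: [-2.1, -1.1, 5.2]
grip_width: 0.164
gripper_force: 58.6
tool_pos: [611.3, -205.9, 212.0]
force: [-3.8, -5.5, 6.4]
gripper_force: 59.2
```

```bash
python3 -m creep '[[[0,0,0,0,0,0],[0,0,0,0,0,0],[0,0,0,0,0,0],[0,0,0,0,0,0]]]' 1|grep -E 'pos|force:'
python3 -m creep '[[[0,0,-0.4,0,0,0],[0,0,-0.8,0,0,0],[0,0,-0.8,0,0,0],[0,0,-0.8,0,0,0],[0,0,0,0,0,0]]]'|grep -E 'pos|force:'
python3 - <<'E'
from h import *
W=cloud(dict(np.load('last_top.npz')))
for x0 in (450,500,550,600,650,700):
    for y0 in (240,270,300,330,360):
        m=(W[...,0]>=x0)&(W[...,0]<x0+50)&(W[...,1]>=y0)&(W[...,1]<y0+30); P=W[m]; print(x0,y0,len(P),np.percentile(P[:,2],[2,50,98]).round() if len(P) else '',end=' | ')
    print()
s=env.observe();plan(575.8,237,262,92.4)
E
```

```text
tool_pos: [611.7, -203.2, 211.6]
force: [-0.8, 0.6, -0.1]
gripper_force: 0.0
tool_pos: [613.0, -203.3, 285.5]
force: [0.3, -0.0, 0.7]
gripper_force: 0.0
450 240 158 [-6. -1.  4.] | 450 270 84 [-6. -1.  4.] | 450 300 0  | 450 330 0  | 450 360 0  | 
500 240 152 [-5. -1.  3.] | 500 270 82 [-6. -1.  4.] | 500 300 0  | 500 330 0  | 500 360 0  | 
550 240 168 [ -5.  -0. 217.] | 550 270 70 [-5. -1.  3.] | 550 300 0  | 550 330 0  | 550 360 0  | 
600 240 95 [-5. -1.  3.] | 600 270 61 [-5. -1.  3.] | 600 300 0  | 600 330 0  | 600 360 0  | 
650 240 63 [-6. -1.  4.] | 650 270 87 [-7. -1.  2.] | 650 300 0  | 650 330 0  | 650 360 4 [-264. -256. -253.] | 
700 240 171 [ -5. 238. 260.] | 700 270 204 [-26.  49. 260.] | 700 300 238 [-90.  29. 260.] | 700 330 298 [-163.    2.  259.] | 700 360 727 [-217.   31.  258.] | 
at [ 613.  -203.3  285.5] turn [0.05 0.01 0.03] shift [17.66 -0.75  0.94] t 44.7
```

```bash
python3 -m creep '[[[0.5,-0.03,0,0,0,0],[0.95,-0.04,0,0,0,0],[0.95,-0.04,0,0,0,0],[0.95,-0.04,0,0,0,0],[0.95,-0.04,0,0,0,0],[0.95,-0.04,0,0,0,0],[0.95,-0.04,0,0,0,0],[0.95,-0.04,0,0,0,0]]]'|grep -E 'pos|force:'
python3 -m creep '[[[0.95,-0.04,0,0,0,0],[0.95,-0.04,0,0,0,0],[0.95,-0.04,0,0,0,0],[0.95,-0.04,0,0,0,0],[0.95,-0.04,0,0,0,0],[0.95,-0.04,0,0,0,0],[0.95,-0.04,0,0,0,0],[0.95,-0.04,0.2,0,0,0]]]'|grep -E 'pos|force:'
python3 -m creep '[[[0.95,-0.04,0.3,0,0,0],[0.95,-0.04,0.3,0,0,0],[0.8,-0.04,0.2,0,0,0],[0.3,0,0,0,0,0],[0,0,0,0,0,0],[0,0,0,0,0,0],[0,0,0,0,0,0]]]'|grep -E 'pos|force:'
python3 - <<'E'
from h import *
c=cap('wrist'); W=wcloud(c); hsv=cv2.cvtColor(c['image'],cv2.COLOR_RGB2HSV)
m=((hsv[...,0]<6)|(hsv[...,0]>174))&(hsv[...,1]>150)&(hsv[...,2]>60)&(np.hypot(W[...,0]-575.8,W[...,1]-237)<50)&(W[...,2]>214)
P=W[m]; print(len(P),np.percentile(P,[3,50,97],axis=0).round(1) if len(P) else 0)
plan(575.8,237,212,92.4)
E
```

```text
tool_pos: [594.8, -23.6, 280.8]
force: [0.5, 0.0, 0.4]
gripper_force: 0.0
tool_pos: [578.3, 165.8, 276.3]
force: [1.4, -0.1, -0.4]
gripper_force: 0.0
tool_pos: [573.5, 237.3, 256.9]
force: [0.3, -0.3, -0.1]
gripper_force: 0.0
879 [[567.3 230.8 216.1]
 [575.1 239.2 217.5]
 [582.9 246.9 218.7]]
at [573.5 237.4 257. ] turn [0.   0.01 0.01] shift [-0.02  0.09  1.8 ] t 47.0
```

```bash
python3 -m creep '[[[0.06,0.07,0.3,0,0,0],[0,0,0.6,0,0,0],[0,0,0.6,0,0,0],[0,0,0.3,0,0,0],[0,0,0,0,0,0]]]'|grep -E 'pos|force:'
python3 -m creep '[[[0,0,0,0,0,0],[0,0,0,0,0,0],[0,0,0,0,0,0],[0,0,0,0,0,0],[0,0,0,0,0,0],[0,0,0,0,0,0],[0,0,0,0,0,0],[0,0,0,0,0,0]]]' -1|tail -4
python3 -m creep '[[[0.04,0.2,0,0,0,0],[0.04,0.2,0,0,0,0],[0.02,0.2,0,0,0,0],[0,0.15,0,0,0,0],[0,0,0,0,0,0]]]'|grep -E 'pos|force:'
python3 -m creep '[[[0,0,0,0,0,0],[0,0,0,0,0,0],[0,0,0,0,0,0],[0,0,0,0,0,0]]]' 1|grep -E 'pos|force:'
python3 -m creep '[[[0,0,-0.4,0,0,0],[0,0,-0.8,0,0,0],[0,0,-0.8,0,0,0],[0,0,-0.8,0,0,0],[0,0,0,0,0,0]]]'|grep -E 'pos|force:'
python3 - <<'E'
from h import *
plan(485,-452,285,92.4)
plan(485,-452,285,3.5)
c=cap('top');W=cloud(c); hsv=cv2.cvtColor(c['image'],cv2.COLOR_RGB2HSV)
m=(W[...,2]>20)&(W[...,2]<36)&(abs(W[...,0]-500)<230)&(abs(W[...,1]+452)<60)&(hsv[...,0]>8)&(hsv[...,0]<28); P=W[m]
Q=P[(P[:,0]>330)&(P[:,0]<670)]
for lo in (370,450,530,600):
    q=Q[(Q[:,0]>lo)&(Q[:,0]<lo+30)]; print(lo,q.mean(0).round(1),np.percentile(q[:,1],[2,98]).round(1))
print(P[:,0].min(),P[:,0].max())
E
```

```text
tool_pos: [574.4, 239.6, 210.5]
force: [-0.2, 0.9, 0.4]
gripper_force: 0.0
ee_rot: [2.171, 2.271, 0.001]
force: [-1.3, -0.1, 4.8]
grip_width: 0.16
gripper_force: 58.5
tool_pos: [593.3, 245.0, 212.1]
force: [-1.9, 0.9, 4.8]
gripper_force: 59.2
tool_pos: [593.5, 243.3, 211.5]
force: [0.0, 0.3, -0.4]
gripper_force: 0.0
tool_pos: [594.2, 244.7, 285.5]
force: [-0.3, -0.4, 0.2]
gripper_force: 0.0
at [594.2 244.7 285.5] turn [ 0.05 -0.02  0.03] shift [-2.766e+01 -5.530e+00  2.000e-02] t 49.8
at [594.2 244.7 285.5] turn [ 0.02 -0.06 14.84] shift [-6.060e+00  2.755e+01  2.000e-02] t 49.8
370 [ 385.2 -459.7   26.2] [-475.8 -444.4]
450 [ 465.  -454.4   26. ] [-469.8 -439.6]
530 [ 544.8 -449.8   25.9] [-466.1 -434.1]
600 [ 614.2 -446.1   25.8] [-461.7 -430.4]
314.5529897189656 691.5403556923209
```

```bash
python3 -m creep '[[[-0.5,-0.08,0,0,0,0],[-0.94,-0.16,0,0,0,0],[-0.94,-0.16,0,0,0,0],[-0.94,-0.16,0,0,0,0],[-0.94,-0.16,0,0,0,0],[-0.94,-0.16,0,0,0,0],[-0.94,-0.16,0,0,0,0],[-0.94,-0.16,0,0,0,0]]]'|grep -E 'pos|force:'
python3 -m creep '[[[-0.94,-0.16,0,0,0,0],[-0.94,-0.16,0,0,0,0],[-0.94,-0.16,0,0,0,0],[-0.94,-0.16,0,0,0,0],[-0.94,-0.16,0,0,0,0],[-0.94,-0.16,0,0,0,0],[-0.94,-0.16,0,0,0,0],[-0.94,-0.16,0,0,0,0]]]'|grep -E 'pos|force:'
python3 -m creep '[[[-0.94,-0.16,0,0,0,0],[-0.94,-0.16,0,0,0,0],[-0.94,-0.16,0,0,0,0],[-0.94,-0.16,0,0,0,0],[-0.94,-0.16,0,0,0,0],[-0.94,-0.16,0,0,0,0],[-0.94,-0.16,0,0,0,0],[-0.94,-0.16,0,0,0,0]]]'|grep -E 'pos|force:'
python3 -m creep '[[[-0.94,-0.16,0,0,0,0],[-0.94,-0.16,0,0,0,0],[-0.94,-0.16,0,0,0,0],[-0.94,-0.16,0,0,0,0],[-0.94,-0.16,0,0,0,0],[-0.6,-0.1,0,0,0,0],[0,0,0,0,0,0]]]'|grep -E 'pos|force:'
python3 -m creep '[[[0,0,0.2,0,0,1],[0,0,0.4,0,0,1],[0,0,0.6,0,0,1],[0,0,0.6,0,0,1],[0,0,0.6,0,0,1],[0,0,0.6,0,0,1],[0,0,0.6,0,0,1],[0,0,0.4,0,0,1]]]'|grep -E 'pos|force:'
python3 -m creep '[[[0,0,0,0,0,1],[0,0,0,0,0,1],[0,0,0,0,0,1],[0,0,0,0,0,1],[0,0,0,0,0,1],[0,0,0,0,0,1],[0,0,0,0,0,0.85],[0,0,0,0,0,0]]]'|grep -E 'pos|force:'
python3 -m creep '[[[0,0,0,0,0,0],[0,0,0,0,0,0]]]'
python3 - <<'E'
from h import *
c=cap('wrist','w11.png'); W=wcloud(c)
m=(W[...,2]>24)&(W[...,2]<33)&(abs(W[...,0]-505)<200)&(abs(W[...,1]+454)<45); P=W[m]
for lo in (440,480,510,540,580,620):
    q=P[(P[:,0]>lo)&(P[:,0]<lo+20)]
    if len(q)>5: print(lo,len(q),np.percentile(q,[2,98],axis=0).round(1).tolist())
print(P[:,0].max(),P[:,0].min()); plan(505.7,-454,20,3.4); print(env.observe()['joints'].round(2))
E
```

```text
tool_pos: [570.4, 63.1, 280.7]
force: [0.4, 0.3, -0.0]
gripper_force: 0.0
tool_pos: [546.4, -125.8, 280.7]
force: [0.2, 0.2, 0.4]
gripper_force: 0.0
tool_pos: [522.5, -314.7, 280.7]
force: [-0.4, -0.5, 0.1]
gripper_force: 0.0
tool_pos: [505.6, -449.2, 280.3]
force: [-0.4, 0.5, 1.1]
gripper_force: 0.0
tool_pos: [507.5, -444.3, 180.6]
force: [1.4, 0.4, -0.3]
gripper_force: 0.0
tool_pos: [508.0, -444.6, 181.8]
force: [0.2, 0.1, 0.3]
gripper_force: 0.0
t: 54.7
tool_pos: [507.7, -445.7, 181.8]
ee_rot: [-3.14, -0.099, -0.0]
force: [-0.3, -1.0, -0.2]
grip_width: 0.997
gripper_force: 0.0
440 661 [[440.6, -474.1, 26.9], [459.6, -443.8, 29.9]]
480 774 [[480.4, -472.4, 26.8], [499.6, -441.6, 29.9]]
510 842 [[510.3, -470.5, 26.8], [529.6, -439.9, 30.0]]
540 869 [[540.5, -468.3, 26.7], [559.6, -438.1, 29.8]]
580 879 [[580.4, -466.4, 26.6], [599.6, -436.4, 30.0]]
620 875 [[620.4, -463.8, 26.4], [639.7, -430.5, 30.0]]
679.8592322035928 350.2782018091161
at [ 507.7 -445.9  181.7] turn [-0.   -0.    0.03] shift [-0.1   0.32  6.47] t 54.8
[ 0.83  0.65 -0.27  1.45  0.18  1.07 -0.98]
```

View pics/w11.png

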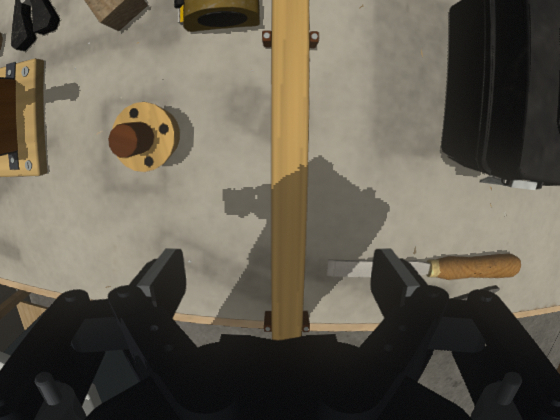

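```bash
python3 - <<'E'
from h import *
W=wcloud(dict(np.load('last_wrist.npz'))); a=np.radians(3.3); d=W[...,:2]-np.array([505.7,-456]); al=d@[np.cos(a),np.sin(a)]; ac=d@[-np.sin(a),np.cos(a)]
m=(W[...,2]>5)&(abs(ac)>18.5)&(abs(ac)<28)&(abs(al)<190); P=np.c_[al[m],ac[m],W[...,2][m]]
for lo,hi in((100,180),(-180,-100)):
    q=P[(P[:,0]>lo)&(P[:,0]<hi)]; print(len(q),np.percentile(q,[5,50,95],axis=0).round(1).tolist() if len(q) else '')
plan(505.7,-456,25,3.3)
E
```

```text
260 [[134.3, -23.1, 8.4], [139.4, 20.2, 28.1], [165.1, 27.5, 38.7]]
190 [[-142.7, -23.6, 7.8], [-135.8, -18.6, 23.8], [-134.8, 23.1, 29.3]]
at [ 507.7 -445.9  181.7] turn [-0.   -0.    0.05] shift [-0.1   0.4   6.27] t 54.8
```

```bash
python3 -m creep '[[[-0.1,0.4,0.5,0,0,0],[0,0,0.9,0,0,0],[0,0,0.9,0,0,0],[0,0,0.9,0,0,0],[0,0,0.9,0,0,0],[0,0,0.9,0,0,0],[0,0,0.7,0,0,0],[0,0,0.4,0,0,0]]]'|grep -E 'pos|force:'
python3 -m creep '[[[0,0,0.14,0,0,0],[0,0,0,0,0,0],[0,0,0,0,0,0]]]'|grep -E 'pos|force:'
python3 -c "
from h import *
plan(505.7,-456,25,3.3)"
```

```text
tool_pos: [504.4, -456.5, 26.4]
force: [-0.8, -0.1, -0.1]
gripper_force: 0.0
tool_pos: [506.1, -457.0, 26.6]
force: [-0.2, -0.3, 0.2]
gripper_force: 0.0
at [ 506.1 -457.    26.6] turn [ 0.01 -0.01  0.03] shift [-0.01 -0.04  0.06] t 55.9
```

```bash
python3 -m creep '[[[0,-0.03,0,0,0,0],[0,0,0,0,0,0],[0,0,0,0,0,0],[0,0,0,0,0,0],[0,0,0,0,0,0],[0,0,0,0,0,0],[0,0,0,0,0,0],[0,0,0,0,0,0]]]' -1
python3 -m creep '[[[0,0,-0.2,0,0,0],[0,0,-0.4,0,0,0],[0,0,-0.6,0,0,0],[0,0,-0.9,0,0,0],[0,0,-0.9,0,0,0],[0,0,-0.9,0,0,0],[0,0,-0.9,0,0,0],[0,0,-0.9,0,0,0]]]'
python3 -m creep '[[[0,0,-0.9,0,0,0],[0,0,-0.9,0,0,0],[0,0,-0.9,0,0,0],[0,0,-0.9,0,0,0],[0,0,-0.9,0,0,0],[0,0,-0.5,0,0,0],[0,0,0,0,0,0],[0,0,0,0,0,0]]]'
python3 - <<'E'
from h import *
plan(480,-456,275,92.4)
W=wcloud(cap('wrist','w12.png')); s=env.observe(); q=s['tool_pos']
a=np.radians(3.3); d=W[...,:2]-q[:2]; al=d@[np.cos(a),np.sin(a)]; ac=d@[-np.sin(a),np.cos(a)]
m=(W[...,2]>q[2]-40)&(W[...,2]<q[2]+25)&(abs(ac)<26)&(al>30)&(al<200); P=np.c_[al[m],ac[m],W[...,2][m]]
for lo in (50,80,110,150):
    p=P[(P[:,0]>lo)&(P[:,0]<lo+20)]; print(lo,len(p),np.percentile(p,[3,50,97],axis=0).round(1).tolist() if len(p) else '')
E
```

```text
t: 56.65
tool_pos: [506.0, -455.9, 26.4]
ee_rot: [3.14, 0.095, 0.001]
force: [-0.1, 1.2, 5.4]
grip_width: 0.363
gripper_force: 62.0
t: 57.45
tool_pos: [505.6, -455.7, 170.4]
ee_rot: [3.14, 0.095, 0.001]
force: [0.8, -0.1, -2.5]
grip_width: 0.359
gripper_force: 61.1
t: 58.25
tool_pos: [505.4, -455.5, 292.8]
ee_rot: [-3.14, -0.095, 0.001]
force: [0.1, -0.3, -3.4]
grip_width: 0.368
gripper_force: 61.2
at [ 505.4 -455.5  292.8] turn [-1.000e-02  0.000e+00 -1.482e+01] shift [ 0.02 -1.02  0.71] t 58.2
50 4600 [[50.6, -15.1, 293.1], [60.1, -0.4, 294.8], [69.5, 14.3, 296.1]]
80 4510 [[80.6, -15.2, 293.1], [89.8, -0.3, 294.8], [99.4, 14.3, 296.1]]
110 497 [[110.1, -15.2, 292.9], [111.2, -0.6, 294.6], [112.5, 14.6, 296.0]]
150 0
```

View pics/w12.png

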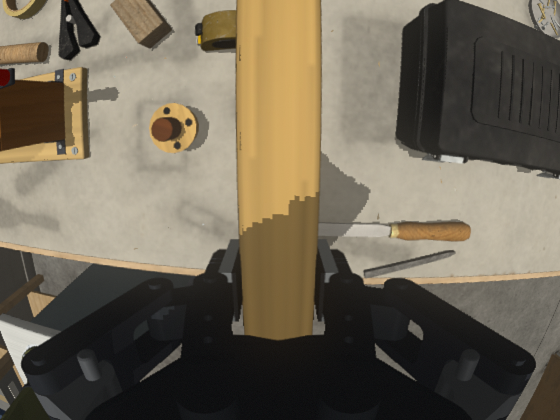

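```bash
python3 -m creep '[[[0,0,0,0,0,-0.5],[0,0,0,0,0,-1],[0,0,0,0,0,-1],[0,0,0,0,0,-1],[0,0,0,0,0,-1],[0,0,0,0,0,-1],[0,0,0,0,0,-1],[0,0,0,0,0,-1]]]'|grep -E 'pos|force:'
python3 -m creep '[[[0,0,0,0,0,-1],[0,0,0,0,0,-1],[0,0,0,0,0,-1],[0,0,0,0,0,-1],[0,0,0,0,0,-1],[0,0,0,0,0,-1],[0,0,0,0,0,-1],[0,0,0,0,0,-0.32]]]'|grep -E 'pos|force:'
python3 -m creep '[[[0.4,0.07,0,0,0,0],[0.9,0.155,0,0,0,0],[0.9,0.155,0,0,0,0],[0.9,0.155,0,0,0,0],[0.9,0.155,0,0,0,0],[0.9,0.155,0,0,0,0],[0.9,0.155,0,0,0,0],[0.9,0.155,0,0,0,0]]]'|grep -E 'pos|force:'
python3 -m creep '[[[0.9,0.155,0,0,0,0],[0.9,0.155,0,0,0,0],[0.9,0.155,0,0,0,0],[0.9,0.155,0,0,0,0],[0.9,0.155,0,0,0,0],[0.9,0.155,0,0,0,0],[0.9,0.155,0,0,0,0],[0.9,0.155,0,0,0,0]]]'|grep -E 'pos|force:'
python3 -m creep '[[[0.9,0.155,0,0,0,0],[0.9,0.155,0,0,0,0],[0.9,0.155,0,0,0,0],[0.9,0.155,0,0,0,0],[0.4,0.1,0,0,0,0],[0,0,0,0,0,0],[0,0,0,0,0,0],[0,0,0,0,0,0]]]'
python3 - <<'E'
from h import *
plan(566.8,17.5,230,92.45)
c=cap('wrist','w13.png'); W=wcloud(c); t=cap('top','t13.png'); Wt=cloud(t); q=env.observe()['tool_pos']
for n,w in (('w',W),('t',Wt)):
    m=(w[...,2]>q[2]-10)&(w[...,2]<q[2]+12)&(abs(w[...,0]-q[0])<45)
    for lo in (-170,-120,-70,60,85,110,150,175):
        p=w[m&(w[...,1]-q[1]>lo)&(w[...,1]-q[1]<lo+15)]
        if len(p)>20: print(n,lo,len(p),np.percentile(p,[3,50,97],axis=0).round(1).tolist())
# left post top (z 172-183)
    p=w[(w[...,2]>170)&(w[...,2]<184)&(w[...,1]>150)&(w[...,1]<215)&(abs(w[...,0]-565)<60)]
    if len(p): print(n,'post',len(p),np.percentile(p,[3,50,97],axis=0).round(1).tolist())
E
```

```text
tool_pos: [505.2, -455.5, 291.5]
force: [-0.6, -0.6, -1.8]
gripper_force: 61.1
tool_pos: [505.2, -455.6, 291.6]
force: [0.2, 0.2, -2.2]
gripper_force: 61.1
tool_pos: [527.4, -285.2, 293.1]
force: [-0.1, 0.6, -2.3]
gripper_force: 61.1
tool_pos: [550.6, -104.2, 293.1]
force: [-0.5, -0.3, -2.5]
gripper_force: 61.1
t: 62.3
tool_pos: [564.8, -7.0, 293.1]
ee_rot: [2.177, 2.264, -0.002]
force: [0.3, -0.6, -3.0]
grip_width: 0.362
gripper_force: 61.1
at [564.8  -7.  293.1] turn [-0.    0.01 -0.03] shift [0.98 0.12 2.52] t 62.3
w 60 3502 [[549.1, 53.7, 293.4], [563.9, 60.7, 295.1], [578.6, 67.8, 296.4]]
w 85 3327 [[548.1, 78.7, 293.4], [563.0, 85.6, 295.0], [577.7, 92.7, 296.3]]
w 110 29 [[561.6, 103.3, 292.1], [574.9, 103.5, 294.4], [577.9, 104.3, 295.6]]
t -170 84 [[554.2, -175.4, 290.3], [568.8, -169.6, 293.3], [583.8, -163.9, 296.0]]
t -120 84 [[552.1, -125.2, 289.4], [566.9, -119.5, 293.1], [581.7, -113.7, 296.0]]
t -70 86 [[550.1, -75.0, 288.3], [565.6, -70.2, 293.2], [579.9, -63.5, 295.5]]
t 175 82 [[541.4, 168.5, 290.1], [556.0, 175.0, 293.7], [571.0, 180.6, 295.6]]
t post 14 [[522.1, 184.1, 173.9], [590.2, 206.1, 182.4], [596.8, 212.8, 183.8]]
```

View pics/w13.png

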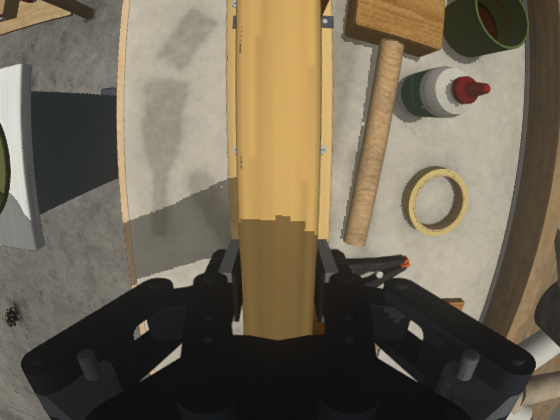

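```bash
python3 -m creep '[[[0.3,0.02,0,0,0,-0.06],[0.4,0.03,0.3,0,0,0],[0.29,0.03,0.5,0,0,0],[0,0,0.5,0,0,0],[0,0,0.6,0,0,0],[0,0,0.6,0,0,0],[0,0,0.4,0,0,0],[0,0,0.2,0,0,0]]]'|grep -E 'pos|force:'
python3 -m creep '[[[0,0,0,0,0,0],[0,0,0,0,0,0],[0,0,0,0,0,0]]]'|grep -E 'pos|force:'
python3 - <<'E'
from h import *
plan(565.9,17.9,200,92.45)
W=wcloud(cap('wrist','w14.png')); Wt=cloud(cap('top','t14.png')); q=env.observe()['tool_pos']
for n,w in (('w',W),('t',Wt)):
    m=(w[...,2]>q[2]-8)&(w[...,2]<q[2]+10)&(abs(w[...,0]-q[0])<28)
    for lo in (-180,-120,-70,60,85,110,150,175):
        p=w[m&(w[...,1]-q[1]>lo)&(w[...,1]-q[1]<lo+12)]
        if len(p)>20: print(n,lo,len(p),np.percentile(p,[3,50,97],axis=0).round(1).tolist())
    for y0 in (178,-141):
        p=w[(w[...,2]>171)&(w[...,2]<182)&(abs(w[...,1]-y0)<16)&(abs(w[...,0]-567)<65)]
        if len(p): print(n,'post',len(p),np.percentile(p,[2,50,98],axis=0).round(1).tolist())
E
```

```text
tool_pos: [565.1, 19.2, 214.1]
force: [-0.1, -0.0, -3.6]
gripper_force: 61.1
tool_pos: [566.1, 19.6, 216.4]
force: [0.5, 0.0, -3.0]
gripper_force: 61.1
at [566.1  19.6 216.4] turn [ 0.01 -0.    0.05] shift [-0.07 -0.01  0.66] t 63.5
w 60 2808 [[549.9, 79.8, 216.9], [564.7, 85.4, 218.6], [579.4, 91.1, 219.8]]
w 85 2691 [[548.8, 104.8, 216.9], [563.5, 110.4, 218.5], [578.3, 116.0, 219.8]]
w 110 66 [[554.0, 129.5, 215.8], [573.7, 129.8, 218.0], [578.3, 131.0, 219.1]]
t -180 63 [[557.0, -158.8, 213.1], [571.5, -153.8, 216.8], [586.4, -148.8, 219.8]]
t -120 65 [[554.3, -99.2, 213.0], [569.0, -94.2, 216.4], [584.1, -89.2, 219.8]]
t -70 65 [[552.0, -49.8, 212.8], [566.8, -44.6, 216.2], [581.7, -39.4, 219.1]]
t 175 60 [[540.2, 195.1, 213.2], [554.9, 200.3, 216.9], [569.7, 206.1, 220.1]]
t post 8 [[522.3, 183.1, 174.9], [526.0, 185.6, 176.3], [532.2, 186.5, 178.4]]
t post 64 [[536.7, -151.2, 173.1], [547.4, -141.4, 176.7], [615.0, -128.7, 181.2]]
```

```bash
python3 -c "
import cv2;im=cv2.imread('pics/t14.png');cv2.imwrite('pics/t14z.png',cv2.resize(im[170:250,110:320],None,fx=3.8,fy=3.8,interpolation=cv2.INTER_CUBIC))"
```

```text
(no output)
```

View pics/t14z.png

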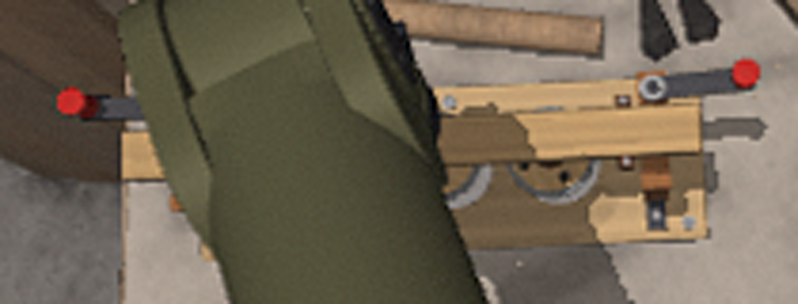

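```bash
python3 -m creep '[[[-0.05,0,0.1,0,0,0.03],[0,0,0.2,0,0,0],[0,0,0.3,0,0,0],[0,0,0.2,0,0,0],[0,0,0,0,0,0],[0,0,0,0,0,0]]]'|grep -E 'pos|force:'
python3 -m creep '[[[0,0,0.2,0,0,0],[0,0,0.2,0,0,0],[0,0,0,0,0,0]]]'|grep -E 'pos|force:'
python3 -m creep '[[[0,0,0.1,0,0,0],[0,0,0.1,0,0,0],[0,0,0,0,0,0],[0,0,0,0,0,0]]]'|grep -E 'pos|force:'
```

```text
tool_pos: [565.8, 18.3, 195.6]
force: [-0.7, 0.5, -2.8]
gripper_force: 61.1
tool_pos: [565.4, 18.0, 185.0]
force: [0.6, -0.1, -2.4]
gripper_force: 61.1
tool_pos: [565.8, 18.2, 180.8]
force: [-0.4, -0.3, -3.1]
gripper_force: 61.1
```

```bash
python3 -m creep '[[[0,0,0.12,0,0,0],[0,0,0,0,0,0],[0,0,0,0,0,0]]]'|grep -E 'pos|force:'
python3 -m creep '[[[0,0,0.06,0,0,0],[0,0,0,0,0,0],[0,0,0,0,0,0]]]'|grep -E 'pos|force:'
python3 -m creep '[[[0,0,0.04,0,0,0],[0,0,0,0,0,0],[0,0,0,0,0,0]]]'|grep -E 'pos|force:'
```

```text
tool_pos: [565.8, 18.2, 177.7]
force: [-0.3, 0.3, -2.0]
gripper_force: 61.1
tool_pos: [565.8, 18.2, 176.3]
force: [-0.0, -0.1, -2.3]
gripper_force: 61.1
tool_pos: [565.9, 18.3, 175.3]
force: [0.7, 0.2, -2.8]
gripper_force: 61.2
```

```bash
python3 -m creep '[[[0,0,0.04,0,0,0],[0,0,0,0,0,0],[0,0,0,0,0,0]]]'|grep -E 'pos|force:'
python3 -m creep '[[[0,0,0.04,0,0,0],[0,0,0,0,0,0],[0,0,0,0,0,0]]]'|grep -E 'pos|force:'
```

```text
tool_pos: [565.9, 18.2, 175.3]
force: [-3.6, -0.8, 6.8]
gripper_force: 62.3
tool_pos: [565.9, 18.2, 175.3]
force: [-5.5, -1.5, 15.9]
gripper_force: 63.4
```

```bash
python3 -m creep '[[[0,0,-0.05,0,0,0],[0,0,0,0,0,0]]]'|grep -E 'pos|force:'
python3 -m creep '[[[0,0,0,0,0,0],[0,0,0,0,0,0],[0,0,0,0,0,0],[0,0,0,0,0,0],[0,0,0,0,0,0]]]' 1|grep -E 'pos|force:'
python3 -m creep '[[[0,0,-0.2,0,0,0],[0,0,-0.6,0,0,0],[0,0,-0.8,0,0,0],[0,0,-0.8,0,0,0],[0,0,-0.8,0,0,0],[0,0,-0.8,0,0,0],[0,0,-0.4,0,0,0],[0,0,0,0,0,0]]]'|grep -E 'pos|force:'
python3 - <<'E'
from h import *
W=wcloud(cap('wrist')); q=env.observe()['tool_pos']; w=W
m=(abs(w[...,0]-567)<28)&(w[...,2]>165)&(w[...,2]<190)
for lo in (-10,30,60,90,120,140,190):
    p=w[m&(w[...,1]>lo)&(w[...,1]<lo+12)]
    if len(p)>20: print(lo,len(p),np.percentile(p,[3,50,97],axis=0).round(1).tolist())
plan(611,-205,280,92.45); plan(593,244,280,92.45)
E
```

```text
tool_pos: [565.9, 18.2, 175.3]
force: [-2.3, -1.9, 7.7]
gripper_force: 62.5
tool_pos: [565.9, 18.2, 174.4]
force: [-0.0, -0.1, 0.2]
gripper_force: 0.0
tool_pos: [566.4, 18.4, 285.9]
force: [1.1, -0.4, 0.7]
gripper_force: 0.0
-10 627 [[553.5, -9.6, 175.4], [568.5, -3.8, 177.4], [583.5, 1.7, 178.6]]
30 729 [[551.7, 30.4, 175.6], [566.9, 36.0, 177.4], [582.3, 41.6, 178.8]]
60 743 [[550.7, 60.3, 175.6], [565.5, 66.1, 177.4], [580.3, 71.6, 178.7]]
90 760 [[549.5, 90.4, 175.8], [564.3, 96.0, 177.4], [579.0, 101.6, 178.8]]
120 739 [[548.1, 120.3, 175.7], [562.9, 126.0, 177.4], [577.6, 131.6, 178.7]]
140 833 [[541.4, 140.3, 169.9], [561.5, 146.9, 177.2], [581.2, 151.8, 178.9]]
at [565.9  18.2 284.7] turn [0.01 0.   0.02] shift [-9.    1.42  0.19] t 68.0
at [565.9  18.2 284.7] turn [0.01 0.   0.02] shift [8.98 1.47 0.19] t 68.0
```

```bash
python3 -m creep '[[[0.6,0.09,0,0,0,0],[0.9,0.15,0,0,0,0],[0.9,0.15,0,0,0,0],[0.9,0.15,0,0,0,0],[0.9,0.15,0,0,0,0],[0.9,0.15,0,0,0,0],[0.9,0.15,0,0,0,0],[0.9,0.15,0,0,0,0]]]'|grep -E 'pos|force:'
python3 -m creep '[[[0.9,0.15,0,0,0,0],[0.9,0.15,0.3,0,0,0],[0.2,0.1,0.5,0,0,0],[0,0,0.2,0,0,0],[0,0,0,0,0,0],[0,0,0,0,0,0],[0,0,0,0,0,0]]]'|grep -E 'pos|force:'
python3 - <<'E'
from h import *
c=cap('wrist'); W=wcloud(c); hsv=cv2.cvtColor(c['image'],cv2.COLOR_RGB2HSV)
m=((hsv[...,0]<6)|(hsv[...,0]>174))&(hsv[...,1]>150)&(hsv[...,2]>60)&(np.hypot(W[...,0]-593,W[...,1]-242)<40)&(W[...,2]>214)
P=W[m]; print(len(P),np.percentile(P,[3,50,97],axis=0).round(1) if len(P) else 0)
plan(592.8,242,212,92.45)
E
```

```text
tool_pos: [585.9, 194.0, 283.2]
force: [-0.2, -1.4, 0.2]
gripper_force: 0.0
tool_pos: [594.7, 241.1, 260.0]
force: [0.4, 0.3, -0.7]
gripper_force: 0.0
840 [[587.3 233.4 216. ]
 [594.9 241.7 217.4]
 [602.5 249.5 218.5]]
at [594.7 241.3 260.1] turn [0.01 0.   0.01] shift [ 0.03 -0.08  1.92] t 69.5
```

```bash
python3 -m creep '[[[0.02,-0.05,0.4,0,0,0],[0,0,0.6,0,0,0],[0,0,0.6,0,0,0],[0,0,0.32,0,0,0],[0,0,0,0,0,0]]]'|grep -E 'pos|force:'
python3 -m creep '[[[0,0,0,0,0,0],[0,0,0,0,0,0],[0,0,0,0,0,0],[0,0,0,0,0,0],[0,0,0,0,0,0],[0,0,0,0,0,0],[0,0,0,0,0,0],[0,0,0,0,0,0]]]' -1|grep -E 'pos|force:|width'
python3 -m creep '[[[0,-0.26,0,0,0,-1],[0,-0.26,0,0,0,-1],[0,-0.26,0,0,0,-1],[0,-0.26,0,0,0,-1]]]'|grep -E 'pos|force:'
python3 -m creep '[[[0,-0.26,0,0,0,-1],[0,0,0,0,0,0]]]'|grep -E 'pos|force:|rot'
```

```text
tool_pos: [592.5, 242.0, 210.1]
force: [-0.1, -1.0, -0.1]
gripper_force: 0.0
tool_pos: [593.2, 242.8, 212.0]
force: [-0.7, -0.5, 4.1]
grip_width: 0.167
gripper_force: 58.5
tool_pos: [567.5, 238.0, 212.0]
force: [-1.1, -0.9, 5.0]
gripper_force: 58.5
tool_pos: [561.3, 235.0, 212.0]
ee_rot: [-1.506, -2.757, -0.001]
force: [-2.4, 2.0, 5.1]
gripper_force: 58.6
```

```bash
python3 -m creep '[[[0,-0.26,0,0,0,-1],[0,-0.26,0,0,0,-1],[0,-0.26,0,0,0,-1],[0,-0.26,0,0,0,-1],[0,-0.26,0,0,0,-1],[0,0,0,0,0,0]]]'|grep -E 'pos|force:'
python3 -m creep '[[[0,-0.26,0,0,0,-1],[0,-0.26,0,0,0,-1],[0,-0.26,0,0,0,-1],[0,-0.26,0,0,0,-1],[0,0,0,0,0,0]]]'|grep -E 'pos|force:|rot'
python3 -c "
from h import *
plan(530.2,176.8,212,185)"
```

```text
tool_pos: [537.7, 212.7, 212.0]
force: [-6.2, 1.9, 7.6]
gripper_force: 59.0
tool_pos: [528.8, 187.7, 211.9]
ee_rot: [-0.091, -3.137, 0.0]
force: [-9.4, -0.3, 10.2]
gripper_force: 59.6
at [528.8 187.7 211.9] turn [-0.   -0.04 -1.39] shift [-0.02 -0.44 -0.  ] t 72.5
```

```bash
python3 -m creep '[[[0.06,-0.24,0,0,0,-0.9],[0,0,0,0,0,0]]]'|grep -E 'pos|force:'
python3 -m creep '[[[0.02,-0.2,0,0,0,-0.4],[0,0,0,0,0,0]]]'|grep -E 'pos|force:'
python3 - <<'E'
from h import *
c=cap('wrist','w15.png'); W=wcloud(c)
hsv=cv2.cvtColor(c['image'],cv2.COLOR_RGB2HSV)
m=((hsv[...,0]<6)|(hsv[...,0]>174))&(hsv[...,1]>150)&(hsv[...,2]>50)&(np.hypot(W[...,0]-530,W[...,1]-177)<40)&(W[...,2]>205)
P=W[m]; print(len(P),np.percentile(P,[3,50,97],axis=0).round(1) if len(P) else 0)
E
```

```text
tool_pos: [528.2, 181.6, 211.9]
force: [-5.2, -0.7, 7.9]
gripper_force: 59.4
tool_pos: [528.2, 177.6, 211.9]
force: [-3.5, 1.9, 4.9]
gripper_force: 59.2
1467 [[522.6 170.7 206.3]
 [528.5 177.2 217.3]
 [538.4 183.9 218.6]]
```

```bash
python3 -m creep '[[[0,-0.06,0,0,0,0],[0,0,0,0,0,0]]]'|grep -E 'pos|force:'
python3 -m creep '[[[0,-0.04,0,0,0,0],[0,0,0,0,0,0]]]'|grep -E 'pos|force:'
```

```text
tool_pos: [528.2, 177.1, 212.0]
force: [-3.3, 3.8, 5.3]
gripper_force: 59.0
tool_pos: [528.2, 176.7, 212.0]
force: [-3.1, 5.9, 4.0]
gripper_force: 58.9
```

```bash
python3 -m creep '[[[0,0.04,0,0,0,0],[0,0,0,0,0,0],[0,0,0,0,0,0],[0,0,0,0,0,0],[0,0,0,0,0,0]]]' 1|grep -E 'pos|force:'
python3 -m creep '[[[0,0,-0.4,0,0,0],[0,0,-0.8,0,0,0],[0,0,-0.8,0,0,0],[0,0,-0.8,0,0,0],[0,0,0,0,0,0]]]'|grep -E 'pos|force:'
python3 - <<'E'
from h import *
c=cap('wrist','w15.png'); W=wcloud(c); hsv=cv2.cvtColor(c['image'],cv2.COLOR_RGB2HSV)
m=((hsv[...,0]<6)|(hsv[...,0]>174))&(hsv[...,1]>150)&(hsv[...,2]>50)&(np.hypot(W[...,0]-530,W[...,1]-177)<40)&(W[...,2]>214)
P=W[m]; print(len(P),np.percentile(P,[3,50,97],axis=0).round(1) if len(P) else 0)
plan(611,-204,285,92.45); print(env.observe()['joints'].round(2))
E
```

```text
tool_pos: [528.9, 174.8, 211.4]
force: [-0.1, 0.0, -0.6]
gripper_force: 0.0
tool_pos: [529.5, 176.3, 284.8]
force: [-0.9, -0.0, 0.9]
gripper_force: 0.0
642 [[522.6 169.  216. ]
 [530.4 176.3 217.3]
 [538.7 183.9 218.5]]
at [529.2 175.6 283.2] turn [3.000e-02 1.000e-02 1.532e+01] shift [-15.31   2.62  -0.07] t 74.4
[ 0.35  0.6  -1.22  1.63  0.58  1.33  0.69]
```

View pics/w15.png

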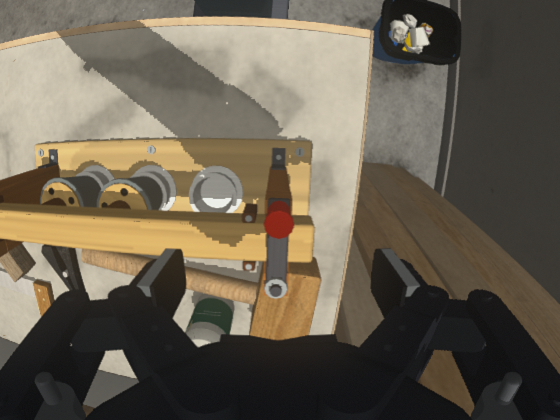

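```bash
python3 -m creep '[[[0,0,0,0,0,1],[0,0,0,0,0,1],[0,0,0,0,0,1],[0,0,0,0,0,1],[0,0,0,0,0,1],[0,0,0,0,0,1],[0,0,0,0,0,1],[0,0,0,0,0,1]]]'|grep -E 'pos'
python3 -m creep '[[[0,0,0,0,0,1],[0,0,0,0,0,1],[0,0,0,0,0,1],[0,0,0,0,0,1],[0,0,0,0,0,1],[0,0,0,0,0,1],[0,0,0,0,0,1],[0,0,0,0,0,0.32]]]'|grep -E 'pos'
python3 -m creep '[[[-0.6,0.1,0,0,0,0],[-0.9,0.155,0,0,0,0],[-0.9,0.155,0,0,0,0],[-0.9,0.155,0,0,0,0],[-0.9,0.155,0,0,0,0],[-0.9,0.155,0,0,0,0],[-0.9,0.155,0,0,0,0],[-0.9,0.155,0,0,0,0]]]'|grep -E 'pos'
python3 -m creep '[[[-0.9,0.155,0,0,0,0],[-0.9,0.155,0,0,0,0],[-0.9,0.155,0,0,0,0],[-0.9,0.155,0,0,0,0],[-0.9,0.155,0,0,0,0],[-0.9,0.155,0,0,0,0],[-0.9,0.155,0,0,0,0],[-0.9,0.155,0,0,0,0]]]'|grep -E 'pos'
python3 -m creep '[[[-0.9,0.15,0,0,0,0],[-0.3,0.05,0.2,0,0,0],[0,0,0.5,0,0,0],[0,0,0.3,0,0,0],[0,0,0,0,0,0],[0,0,0,0,0,0]]]'|grep -E 'pos|force:'
python3 - <<'E'
from h import *
c=cap('wrist'); W=wcloud(c); hsv=cv2.cvtColor(c['image'],cv2.COLOR_RGB2HSV)
m=((hsv[...,0]<6)|(hsv[...,0]>174))&(hsv[...,1]>150)&(hsv[...,2]>50)&(np.hypot(W[...,0]-611,W[...,1]+203)<40)&(W[...,2]>214)
P=W[m]; print(len(P),np.percentile(P,[3,50,97],axis=0).round(1) if len(P) else 0)
plan(610.5,-203,212,92.45)
E
```

```text
tool_pos: [528.5, 174.7, 280.9]
tool_pos: [528.5, 174.9, 281.0]
tool_pos: [565.7, 1.4, 281.2]
tool_pos: [603.9, -177.2, 281.1]
tool_pos: [610.6, -203.0, 256.4]
force: [-0.1, 0.3, 0.2]
gripper_force: 0.0
854 [[ 605.3 -209.5  216. ]
 [ 612.7 -201.6  217.5]
 [ 620.4 -193.9  218.6]]
at [ 610.8 -203.2  256.8] turn [ 0.   -0.    0.02] shift [ 0.01 -0.01  1.79] t 78.2
```

```bash
python3 -m creep '[[[0.04,0.03,0.4,0,0,0],[0,0,0.6,0,0,0],[0,0,0.5,0,0,0],[0,0,0.29,0,0,0],[0,0,0,0,0,0]]]'|grep -E 'pos|force:'
python3 -m creep '[[[0,0,0,0,0,0],[0,0,0,0,0,0],[0,0,0,0,0,0],[0,0,0,0,0,0],[0,0,0,0,0,0],[0,0,0,0,0,0],[0,0,0,0,0,0],[0,0,0,0,0,0]]]' -1|grep -E 'pos|force:|width'
python3 -m creep '[[[0,-0.26,0,0,0,1],[0,-0.26,0,0,0,1],[0,-0.26,0,0,0,1],[0,-0.26,0,0,0,1],[0,-0.26,0,0,0,1],[0,0,0,0,0,0]]]'|grep -E 'pos|force:'
python3 -m creep '[[[0,-0.26,0,0,0,1],[0,-0.26,0,0,0,1],[0,-0.26,0,0,0,1],[0,-0.26,0,0,0,1],[0,0,0,0,0,0]]]'|grep -E 'pos|force:|rot'
```

```text
tool_pos: [610.8, -203.2, 210.4]
force: [-0.4, 0.4, -0.3]
gripper_force: 0.0
tool_pos: [611.5, -203.3, 212.2]
force: [-1.1, 1.0, 4.8]
grip_width: 0.165
gripper_force: 58.5
tool_pos: [579.2, -197.9, 212.2]
force: [-0.9, 0.3, 4.4]
gripper_force: 58.7
tool_pos: [558.3, -182.5, 212.1]
ee_rot: [2.966, 1.034, -0.002]
force: [-3.7, -0.1, 6.2]
gripper_force: 58.9
```

```bash
python3 -m creep '[[[-0.01,-0.26,0,0,0,1],[-0.01,-0.26,0,0,0,1],[-0.01,-0.26,0,0,0,1],[-0.01,-0.26,0,0,0,1],[0,0,0,0,0,0]]]'|grep -E 'pos|force:|rot'
python3 -m creep '[[[-0.02,-0.26,0,0,0,1],[0,0,0,0,0,0]]]'|grep -E 'pos|force:|rot'
python3 -c "
from h import *
plan(542.5,-143.3,212,0)"
```

```text
tool_pos: [545.2, -159.6, 212.1]
ee_rot: [-3.116, -0.397, 0.001]
force: [-3.1, 0.5, 6.6]
gripper_force: 59.0
tool_pos: [543.5, -153.3, 212.1]
ee_rot: [-3.133, -0.234, -0.0]
force: [-2.2, 0.9, 6.5]
gripper_force: 59.0
at [ 543.5 -153.3  212.1] turn [-0.   -0.    1.42] shift [-0.04 -0.4   0.01] t 81.3
```

```bash
python3 -m creep '[[[-0.02,-0.25,0,0,0,1],[0,0,0,0,0,0]]]'|grep -E 'pos|force:'
python3 -m creep '[[[0,-0.15,0,0,0,0.4],[0,0,0,0,0,0]]]'|grep -E 'pos|force:'
python3 -m creep '[[[0,-0.06,0,0,0,0],[0,0,0,0,0,0]]]'|grep -E 'pos|force:'
python3 -m creep '[[[0,-0.05,0,0,0,0],[0,0,0,0,0,0]]]'|grep -E 'pos|force:'
```

```text
tool_pos: [542.5, -147.1, 212.2]
force: [-0.5, 2.1, 5.3]
gripper_force: 58.9
tool_pos: [542.3, -144.3, 212.1]
force: [-1.4, 1.2, 5.7]
gripper_force: 58.9
tool_pos: [542.3, -143.8, 212.1]
force: [-0.2, -1.7, 6.2]
gripper_force: 58.9
tool_pos: [542.2, -143.4, 212.1]
force: [-0.6, -2.4, 4.5]
gripper_force: 58.9
```

```bash
python3 -m creep '[[[0,-0.05,0,0,0,0],[0,0,0,0,0,0]]]'|grep -E 'pos|force:'
python3 -m creep '[[[0,0.04,0,0,0,0],[0,0,0,0,0,0],[0,0,0,0,0,0],[0,0,0,0,0,0],[0,0,0,0,0,0]]]' 1|grep -E 'pos|force:'
python3 -m creep '[[[0,0,-0.4,0,0,0],[0,0,-0.8,0,0,0],[0,0,-0.8,0,0,0],[0,0,-0.8,0,0,0],[0,0,-0.8,0,0,0],[0,0,-0.8,0,0,0],[0,0,-0.4,0,0,0]]]'|grep -E 'pos|force:'
python3 -m creep '[[[-0.8,0,0,0,0,0],[-0.8,0.4,0,0,0,0],[-0.8,0.8,0,0,0,0],[0,0.9,0,0,0,0],[0,0.9,0,0,0,0],[0,0.9,0,0,0,0],[0,0.9,0,0,0,0],[0,0.9,0,0,0,0]]]'|grep -E 'pos|force:'
python3 -m creep '[[[0,0.9,0,0,0,0],[0,0.9,0,0,0,0],[0,0.9,0,0,0,0],[0,0.9,0,0,0,0],[0,0,0,0,0,0],[0,0,0,0,0,0]]]'|grep -E 'pos|force:'
python3 - <<'E'
from h import *
c=cap('top','t16.png'); W=cloud(c); hsv=cv2.cvtColor(c['image'],cv2.COLOR_RGB2HSV)
cv2.imwrite('pics/t16z.png',cv2.resize(cv2.imread('pics/t16.png')[165:300,120:400],None,fx=2.8,fy=2.8,interpolation=cv2.INTER_CUBIC))
red=((hsv[...,0]<6)|(hsv[...,0]>174))&(hsv[...,1]>150)&(W[...,2]>190)&(W[...,2]<235)
n,l,s,ce=cv2.connectedComponentsWithStats(red.astype(np.uint8))
for i in range(1,n):
    if s[i,4]>8: print('red',ce[i],np.nanmean(W[l==i],0).round(1))
w=W; m=(abs(w[...,0]-565)<28)&(w[...,2]>160)&(w[...,2]<186)
for lo in (-165,-110,-20,60,120,185):
    p=w[m&(w[...,1]>lo)&(w[...,1]<lo+12)]
    if len(p)>5: print(lo,len(p),np.percentile(p,[3,50,97],axis=0).round(1).tolist())
for p in [(567.4,-65.3),(563.6,19.5)]:
    P=near(W,*p,40,98,115); P=P[abs(P[:,0]-p[0])>18];print(len(P),np.percentile(P[:,2],[5,50,95]))
E
```

```text
tool_pos: [542.2, -143.0, 212.1]
force: [-1.3, -4.6, 5.6]
gripper_force: 58.9
tool_pos: [541.7, -141.3, 211.6]
force: [-0.4, 0.1, -0.1]
gripper_force: 0.0
tool_pos: [542.2, -141.4, 334.3]
force: [0.6, -0.7, 0.3]
gripper_force: 0.0
tool_pos: [481.6, -284.8, 331.9]
force: [-0.1, -0.7, -0.3]
gripper_force: 0.0
tool_pos: [481.8, -373.9, 331.4]
force: [0.4, -0.2, -0.2]
gripper_force: 0.0
red [282.14634146 215.97560976] [ 541.7 -141.7  215.4]
red [154.54 221.74] [528.5 175.8 211.2]
-165 62 [[557.3, -164.9, 170.4], [570.8, -159.6, 175.5], [586.2, -154.4, 177.9]]
-110 50 [[554.3, -107.9, 167.7], [568.2, -102.7, 175.3], [583.8, -100.0, 178.7]]
-20 62 [[550.4, -19.9, 172.4], [565.9, -14.7, 175.3], [581.6, -9.3, 178.3]]
60 60 [[547.4, 60.3, 169.4], [560.7, 65.8, 175.4], [576.5, 71.0, 178.2]]
120 54 [[544.7, 120.4, 169.5], [560.8, 125.5, 175.3], [574.1, 130.5, 179.5]]
185 41 [[541.0, 186.8, 171.5], [557.8, 192.1, 177.5], [577.8, 196.0, 185.3]]
111 [102.42304949 105.70899448 110.77971154]
119 [102.89122024 106.54478747 110.46031162]
```

View pics/t16z.png

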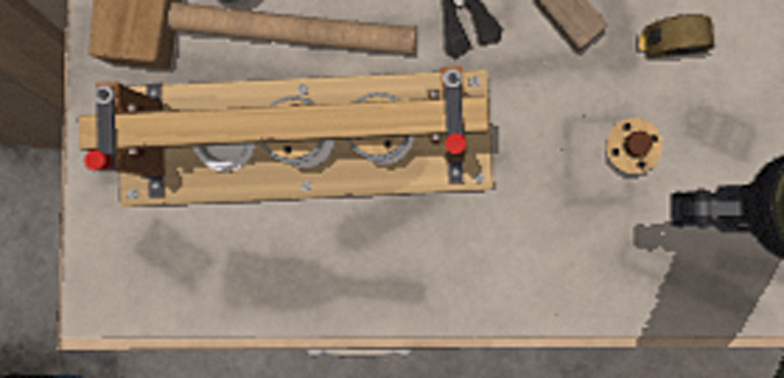

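```bash
python3 -c "
from workcell import env
print(env.close_job())"
```

```text
the job is handed in; nothing more can be done
None
```

The job is handed in. There were two moulds on the bench, and they stand in seats 2 and 3, each with a core resting upright in it. The bar is fully down in both notches, both levers are shut against their stops, and the spare core stays on the bench. Placing the first core tipped its mould about 1.5°, so I re-gripped it and set it upright before laying the bar. The hand-in returned no verdict.

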